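# Sort two sample cassettes, then free and hold open the imaging chamber's cover

### The job

Set the green-tagged cassette down in the green-walled pass nest and the red-tagged one in the red-walled reject nest, each sitting flat on the nest's floor. Then, leaving the orange catch on the chamber's cover as it is, tug the cover up by its black bar handle to learn whether it is caught; if it will not come up, let it down, slide the catch to the other end of its track, and try again. Finish while holding the cover up with the gripper, still and more than half-way (more than 45 degrees) open, ready for loading; do not let go of it, and leave the little blue-capped jar and the blue slide box standing where they are.

Things in the scene. Friction and masses are not known exactly. Their poses are not given: they have to be found in the camera images.
- green_center (a point): White lidded sample cassette, 60 x 44 x 40 mm high, green tag on its top and on its two small ends; about 90 g. This point is its centre, half-way up (20 mm above its underside); x runs along its 60 mm length, y along its 44 mm width (the width to grasp), z up. It lies flat on the bench at the start
- red_center (a point): White lidded sample cassette, 60 x 44 x 40 mm high, red tag on its top and on its two small ends; about 90 g. This point is its centre, half-way up (20 mm above its underside); x runs along its 60 mm length, y along its 44 mm width (the width to grasp), z up. It lies flat on the bench at the start
- pass_floor (a point): Floor of the pass nest: a fixed shallow aluminium tray with green walls. Inside 72 x 56 mm (x, y); walls 6 mm thick, their tops 8 mm above this floor; the floor is 6 mm above the bench. The point is the centre of the floor; x along the long side, z up. A cassette sitting home has its centre 20 mm above this point and its length along the nest's length
- reject_floor (a point): Floor of the reject nest: a fixed shallow aluminium tray with red walls. Inside 72 x 56 mm (x, y); walls 6 mm thick, their tops 8 mm above this floor; the floor is 6 mm above the bench. The point is the centre of the floor; x along the long side, z up. A cassette sitting home has its centre 20 mm above this point and its length along the nest's length
- chamber: White benchtop imaging chamber, fixed, 200 (x) x 260 (y) x 100 mm high, with a grey hinged cover 10 mm thick on top, so the cover's upper face is 110 mm above the bench. Origin: centre of its underside. Its x points from its front (small dark screen, handle side) to its back (hinge side), y along the hinge
- cover_hinge (a point): Point on the hinge line of the cover, at its back edge, 105 mm above the bench and 95 mm behind the chamber's centre; the hinge line runs along the chamber's y
- cover_handle (a point): Middle of the black round bar handle of the cover: bar 12 mm thick, 90 mm long, parallel to the hinge (along y), 45 mm above the cover's upper face, near the front edge. With the cover shut it lies 180 mm in front of the hinge line, 50 mm above it, and 30 mm to the chamber's -y side of its middle. Both ends of the bar run down to the cover; between them it is open below.
- cover (a joint): Angle of the cover in rad: 0 shut, grows as the front edge rises, stops at 1.3. It never stays up by itself (350 g, lifting at the handle takes about 2 N). If caught, it comes up only about 0.035 rad (6 mm at the handle) and then stops dead
- catch_knob (a point): Middle of the orange catch knob on the cover's upper face, near the front, on the chamber's +y side of the handle: a block 24 (x) x 16 (y) x 32 mm high, its base 1 mm above the cover; this point is 16 mm below its top. It slides along the chamber's y in a track on the cover. The axes turn with the cover
- catch (a joint): Catch travel in m: 0 at the -y end of its track (nearer the handle), 0.026 at the +y end. Starts near 0; moves with 2 to 3 N and stays where left. A hidden hook holds the cover at one end of the track and clears it at the other (its last 7 mm); which end holds varies and cannot be seen: only a tug tells. Slide it with the cover let down shut
- jar: Bystander: small jar with blue cap, 42 mm wide, 55 mm high, loose; origin centre of its underside
- slide_box: Bystander: blue slide box, 85 x 30 x 28 mm high, loose; origin centre of its underside
There are look-alikes about, which are no part of the job. What is shaped like the part that bears red_center but brown or turquoise is not meant.

How it is judged (in metres and radians):
On the way, in this order (a step that is already met when the one before it is completed fails the run):
1. each cassette sits flat in the nest of its colour and is let go (x of green_center in the frame of pass_floor between -0.012 and 0.012 m and y of green_center in the frame of pass_floor between -0.012 and 0.012 m and z of green_center in the frame of pass_floor between 0.015 and 0.024 m and angle between each of green_center, red_center's own z axis and vertical below 0.1 rad and x of red_center in the frame of reject_floor between -0.012 and 0.012 m and y of red_center in the frame of reject_floor between -0.012 and 0.012 m and z of red_center in the frame of reject_floor between 0.015 and 0.024 m and contact force between the fingers and green_cassette below 0.05 N and contact force between the fingers and red_cassette below 0.05 N), for 0.2 s.
2. the cover is tugged up (at least 0.02 rad) with the catch still at its starting end (value of joint cover above 0.02 rad and value of joint catch below 0.008 m and contact force between the fingers and cover above 0.8 N), for 0.1 s.
At the end, for the whole second after the job is handed in: Fingers hold the cover (over 0.8 N) still (under 0.1 rad/s), open past 0.785 rad; each cassette untouched in the nest of its colour: within 12 mm of its centre along x and y, centre 15 to 24 mm over its floor, tilt under 0.1 rad; jar and slide box within 30 mm of their starts (all of step 1 and value of joint cover above 0.785 rad and velocity of joint cover between -0.1 and 0.1 rad/s and contact force between the fingers and cover above 0.8 N and distance of each of jar, slide_box from where it was at the start of the episode below 0.03 m); the arm keeps its last pose, push and grip.
It fails at once if the jar is pushed away or knocked over (distance of jar from where it was at the start of the episode above 0.03 m or angle between jar's own z axis and vertical above 0.5 rad).
It fails at once if the slide box is pushed away or knocked over (distance of slide_box from where it was at the start of the episode above 0.03 m or angle between slide_box's own z axis and vertical above 0.5 rad).
It also fails if it takes over 72 s, if anything falls off the work surface, if the arm or the gripper's body presses on something with over 40 N, if the wrist force passes 120 N, or if a joint passes its speed limit or range.

### The arm

A 7-joint arm with a two-finger parallel gripper is mounted at the origin on the work surface. World frame = base frame: x ahead of the robot, y to its left, z up, the work surface at z = 0. Lengths are in m, angles in degrees, forces in N, time in s.
With the tool pointing down it reaches from about 0.4 to 0.925 m from the base axis. Payload 5.6 kg.
Tool frame: the origin (TCP) lies at the very end of the fingers, on their centre line; the grasp point (between the pads) lies 19 mm behind it; x points along the fingers, y is the direction in which the jaws open and shut, and the axes are right-handed (so a half turn about x gives the same grasp; the last joint's range is limited). The gripper opens to 85 mm and grips with 20 to 120 N. Pads are 22 mm wide; open, the fingers measure 114 mm over their backs; the gripper's body (76 mm by 85 mm) begins 54 mm behind the grasp point. The pads swing forward as they close: fully open they stand 13 mm farther back than shut.
Start: joints at [-69.099, 26.786, -0.665, 91.828, 0.344, 61.387, -3.226], TCP at [0.258, 0.597, 0.231] pointing down, gripper open.
Joint ranges: [-144.91, 144.91], [-17.63, 115.5], [-89.93, 88.59], [15.96, 139.68], [-74.01, 254.01], [8.47, 105.57], [-167.45, 167.45]. Speed limits (degrees/s): [147.25, 147.25, 180, 180, 180, 180, 180].

### API

Orientations are given as a 3x3 rotation matrix whose columns are the frame's x, y, z axes.
In Python, from cell import arm gives the robot as it stands.
- The arm moves only by the tool servo_tool, never from a script. Its arguments are lists of equal length, an entry for each row: "travel": the shift along the tool's x, y, z in m, a list of three; "dr": the turn, a rotation vector about the tool's x, y, z in rad, a list of three. In form: {"travel": [[x, y, z], ...], "dr": [[ax, ay, az], ...]}. A call has exactly 10 rows; each row shifts and turns the commanded pose from where the row before left it, along the tool's axes as they then stand; what a row does not reach is not made up. A row lasts 1/8 s, in which the tool goes at most 62.5 mm and 10.7 degrees, less where a joint would pass 70% of its speed; a pose out of reach is approached as far as the arm can. A call is refused whole if a number of a shift passes 0.0625 or a number of a turn 0.188, either way. A call with a gripper value outside its range is refused whole. "claw" is the closure, from -1 (fully open) to 1 (shut), so that 0 is half open, set as the call begins (left out, the last holds). The fingers move at their own pace and stop on an object; the grip force is fixed at half the most. Time passes only in rows, so rows that do not move let the fingers close, or fill a call up. It gives the time, the measured TCP pose, the force and the opening at its end, in the units of the state.
- arm.state(): the state, without advancing time (a new reading comes with each control period).
- arm.get_image(name): name is "side" or "top"; returns a dict with "frame" (480x640x3 uint8, red, green, blue), "K" (3x3 intrinsics, pixels), "distortion" ([k1, k2, p1, p2, k3] as OpenCV has them; the pictures are not rectified), "extrinsics" (4x4, takes a point from camera to world coordinates). Camera axes: x right, y down, z forward; pixel columns grow to the right and rows downward; lengths in m; the calibration is good to about 2 mm. A picture is of the moment at which its call begins. There is no depth.
- arm.close_job(): hands the job in, once; it reports no verdict.
The state is a dict: "time": time; "joint_pos": joint angles; "joint_velocities": joint speeds; "joint_torque": joint torques, N m; "ee_pos": TCP position; "ee_rot": TCP orientation; "force": force on the tool from outside, world axes, zero at the start; "moment": the same for the moment, N m; "width": finger opening in m.
Only numpy, scipy, OpenCV 4.12 (cv2) and the standard library are available. Lean on these libraries where they do the work, as an engineer would, in place of code of your own. Each camera call takes 0.05 s, during which the arm holds its last target.

## Working session

There is one attempt and no reset: what is moved stays moved. The work goes in short steps, Python scripts to look and compute and a tool call to move; the robot and the scene stay as the last step left them, time stands still between calls to the robot, and variables do not carry over. Pictures are saved under pics/ and viewed, and the job is handed in when it is done.

Besides the shell and the picture viewer there is one more tool, called as name(argument=value, ...), one argument or row to a line, values as JSON. servo_tool: Moves the arm, as the interface text tells. Its arguments: {"type":"object","properties":{"travel":{"type":"array"},"dr":{"type":"array"},"claw":{"type":"number"}},"required":["travel","dr"]}

```bash
mkdir -p pics; ls; python3 - <<'E'
from cell import arm
import cv2,numpy as np
np.set_printoptions(precision=4,suppress=True)
for n in("top","side"):
    d=arm.get_image(n); cv2.imwrite(f"pics/{n}0.png",d["frame"][:,:,::-1]); print(n,d["K"],d["distortion"],d["extrinsics"])
print(arm.state())
E
```

```text
pics
top [[470.4279   0.     315.3357]
 [  0.     470.4279 242.0612]
 [  0.       0.       1.    ]] [-0.0264  0.      0.      0.      0.    ] [[ 0.0057 -0.9955  0.0948  0.4233]
 [-0.9998 -0.0041  0.0176 -0.064 ]
 [-0.0171 -0.0949 -0.9953  1.114 ]
 [ 0.      0.      0.      1.    ]]
side [[470.6368   0.     319.8021]
 [  0.     470.6368 236.2375]
 [  0.       0.       1.    ]] [0.0403 0.     0.     0.     0.    ] [[ 0.8692 -0.3753  0.322   0.2408]
 [-0.4945 -0.6574  0.5686 -0.5571]
 [-0.0017 -0.6534 -0.757   0.7734]
 [ 0.      0.      0.      1.    ]]
{'time': 0.1, 'joint_pos': array([-69.099 ,  26.8315,  -0.6652,  91.8755,   0.3443,  61.3879,
        -3.2264]), 'joint_velocities': array([ 0.0492, -0.1984, -0.0881, -0.0401,  0.0458,  0.0778, -0.0114]), 'joint_torque': array([  0.0006, -53.3525,   0.0211, -25.1968,   0.0114,   0.0043,
         0.    ]), 'ee_pos': array([0.2576, 0.5962, 0.2304]), 'ee_rot': array([[-0.0005,  0.3966,  0.918 ],
       [-0.0015,  0.918 , -0.3966],
       [-1.    , -0.0016,  0.0001]]), 'force': array([-0.0949, -0.1907,  0.272 ]), 'moment': array([-0.0152,  0.0212,  0.0022]), 'width': 0.08536426048356494}
```

View pics/top0.png

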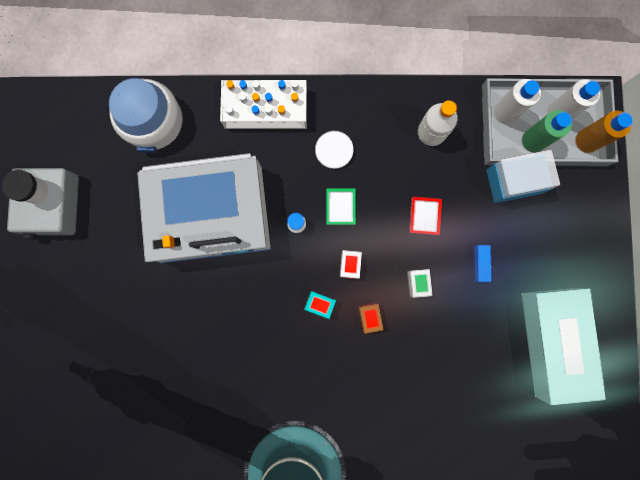

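View pics/side0.png

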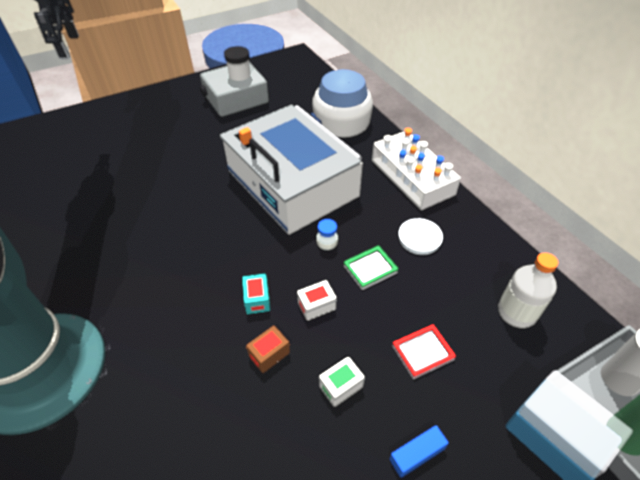

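```bash
cat > h.py <<'E'
import cv2,numpy as np
np.set_printoptions(precision=4,suppress=True)
def ray(d,px):
    p=cv2.undistortPoints(np.array(px,float).reshape(-1,1,2),np.array(d["K"]),np.array(d["distortion"])).reshape(-1,2)
    E=np.array(d["extrinsics"]); return E[:3,3],np.c_[p,np.ones(len(p))]@E[:3,:3].T
def atz(d,px,z):
    o,r=ray(d,px); return o+r*((z-o[2])/r[:,2])[:,None]
def proj(d,P):
    E=np.linalg.inv(np.array(d["extrinsics"])); return cv2.projectPoints(np.array(P,float).reshape(-1,3),cv2.Rodrigues(E[:3,:3])[0],E[:3,3],np.array(d["K"]),np.array(d["distortion"]))[0].reshape(-1,2)
def crop(d,x0,y0,x1,y1,s,name):
    f=np.ascontiguousarray(d["frame"][y0:y1,x0:x1,::-1]); cv2.imwrite(name,cv2.resize(f,None,fx=s,fy=s,interpolation=cv2.INTER_CUBIC))
def tri(d1,p1,d2,p2):
    o1,r1=ray(d1,[p1]);o2,r2=ray(d2,[p2]);A=np.c_[r1[0],-r2[0]];t=np.linalg.lstsq(A,o2-o1,rcond=None)[0]
    a=o1+t[0]*r1[0];b=o2+t[1]*r2[0];return (a+b)/2,np.linalg.norm(a-b)
E
python3 - <<'E'
from cell import arm
from h import *
d=arm.get_image("top")
crop(d,290,175,490,325,4,"pics/tc1.png"); crop(d,130,145,290,265,5,"pics/tc2.png")
d=arm.get_image("side")
crop(d,230,220,470,400,3,"pics/sc1.png"); crop(d,210,90,370,240,4,"pics/sc2.png")
E
```

```text
(no output)
```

View pics/tc1.png

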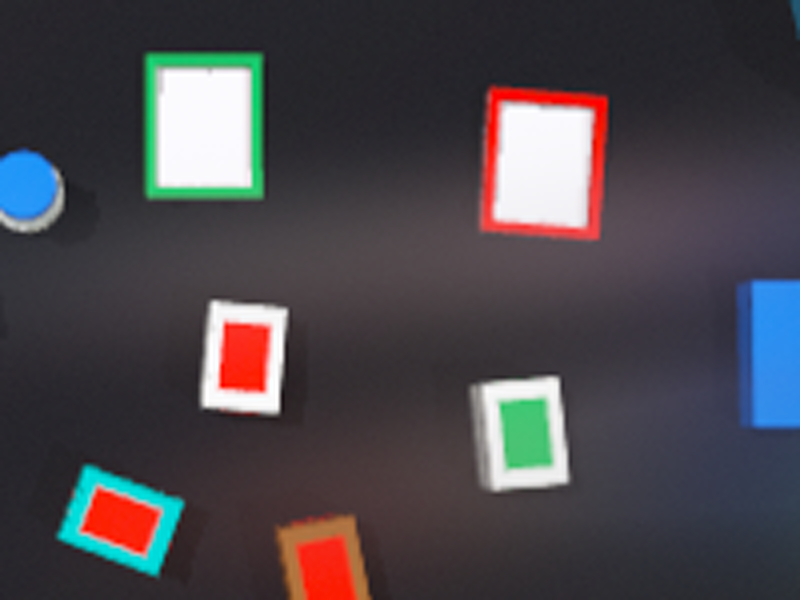

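View pics/tc2.png

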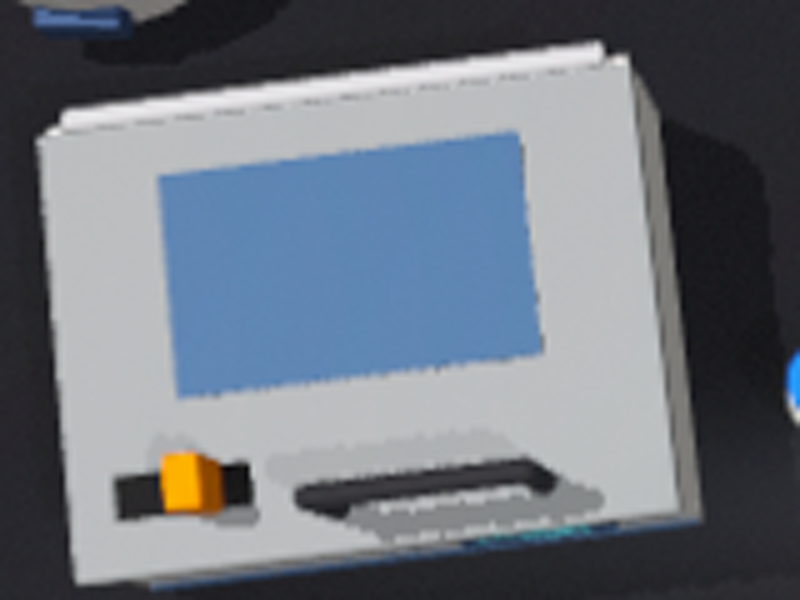

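View pics/sc1.png

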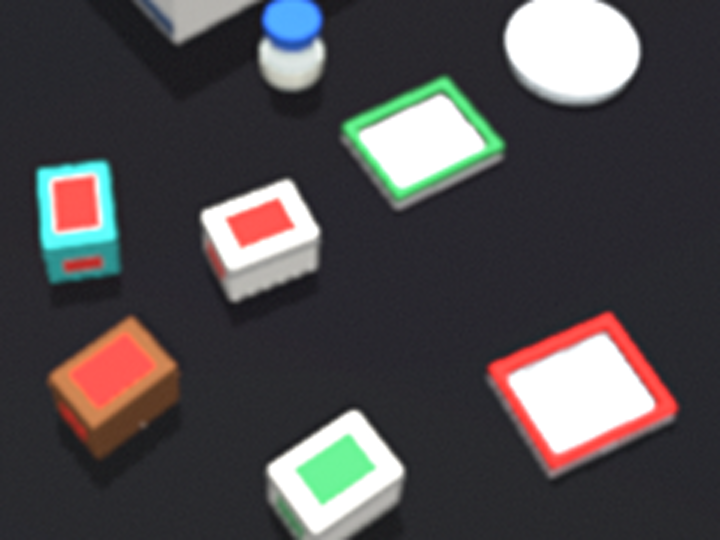

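View pics/sc2.png

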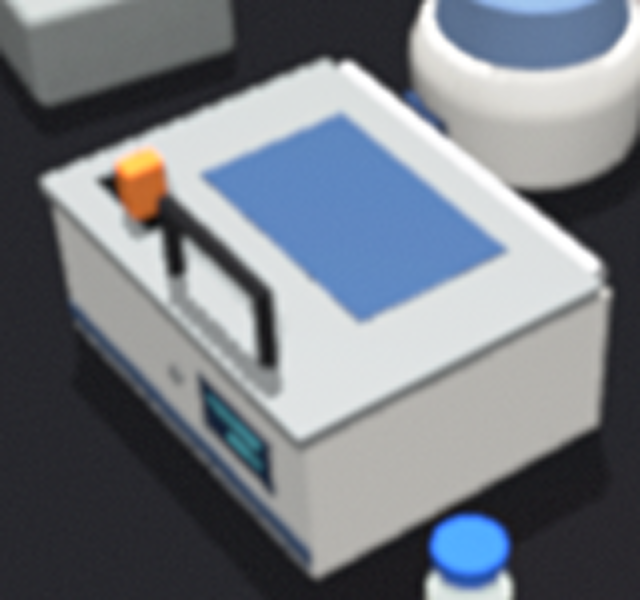

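```bash
cat > m.py <<'E'
from cell import arm
from h import *
d=arm.get_image("top");s=arm.get_image("side")
def C(pts,x0,y0,k): return (np.array(pts,float)+.5)/k-.5+[x0,y0]
def box(n,pts,z,o=(290,175,4)):
    w=atz(d,C(pts,*o),z); c=w.mean(0)
    e=np.linalg.norm(np.roll(w,-1,0)-w,axis=1)
    l=(w[0]+w[1]-w[2]-w[3]); t=(w[0]+w[3]-w[1]-w[2])
    print(n,c,"edges",e,"yaw of long",np.degrees(np.arctan2(l[1],l[0])),"perp-90",np.degrees(np.arctan2(t[1],t[0]))-90)
    return c
cs={}
cs['red']=box("red",[(212,301),(288,308),(279,413),(202,406)],.04)
box("redtag",[(224,321),(272,323),(266,392),(219,389)],.04)
cs['green']=box("green",[(488,384),(559,377),(569,482),(496,490)],.04)
box("greentag",[(498,401),(545,397),(553,466),(506,471)],.04)
cs['pass']=box("pass",[(146,53),(264,53),(263,198),(146,199)],.014)
cs['rej']=box("rej",[(489,88),(608,97),(598,239),(480,230)],.014)
cs['cover']=box("cover",[(40,138),(628,57),(682,515),(77,583)],.11,(130,145,5))
cs['jar']=atz(d,C([(26,184)],290,175,4),.055)[0]; print('jar',cs['jar'])
cs['sl']=atz(d,[(484,264)],.028)[0]; print('slide',cs['sl'])
for k,v in cs.items(): print(k,proj(s,v))
w=atz(d,C([(297,497),(530,466)],130,145,5),.155); print("handle",w,np.linalg.norm(w[1]-w[0]),proj(s,w))
w=atz(d,C([(182,455),(162,452),(212,453),(218,505),(168,510)],130,145,5),.143);print("knob top",w)
E
python3 m.py
```

```text
red [ 0.476  -0.1265  0.04  ] edges [0.0436 0.0601 0.0439 0.0602] yaw of long -5.232644656972892 perp-90 -4.965809597793907
redtag [ 0.4764 -0.1266  0.04  ] edges [0.0274 0.0395 0.0268 0.0389] yaw of long -4.654760411378771 perp-90 -2.74456699704281
green [ 0.4334 -0.2868  0.04  ] edges [0.0406 0.0596 0.0416 0.06  ] yaw of long 4.057276190882406 perp-90 6.181493787939289
greentag [ 0.4331 -0.2854  0.04  ] edges [0.0268 0.0392 0.0268 0.0398] yaw of long 5.7642678867679065 perp-90 5.706615169991096
pass [ 0.614  -0.1043  0.014 ] edges [0.07   0.0867 0.0689 0.0874] yaw of long -0.1709259867276233 perp-90 0.417091269952806
rej [ 0.5921 -0.304   0.014 ] edges [0.0704 0.0848 0.0693 0.0848] yaw of long -4.760079254702226 perp-90 -4.177980649510701
cover [0.5904 0.2031 0.11  ] edges [0.2615 0.203  0.2631 0.1972] yaw of long 7.407949023354445 perp-90 7.300179249136136
jar [ 0.5729 -0.0013  0.055 ]
slide [ 0.4776 -0.4336  0.028 ]
red [[315.9259 294.2474]]
green [[341.293  376.6913]]
pass [[370.1271 265.1476]]
rej [[422.9212 348.6687]]
cover [[287.8877 147.2942]]
jar [[327.1484 226.2042]]
sl [[417.4216 448.1714]]
handle [[0.5095 0.2133 0.155 ]
 [0.5227 0.117  0.155 ]] 0.09713370564936609 [[250.2609 139.6242]
 [276.1742 163.7382]]
knob top [[0.5281 0.2659 0.143 ]
 [0.5293 0.2744 0.143 ]
 [0.5289 0.2532 0.143 ]
 [0.5071 0.2499 0.143 ]
 [0.5049 0.271  0.143 ]]
```

```bash
cat > plan.py <<'E'
from cell import arm
from h import *
from scipy.spatial.transform import Rotation as Ro
def Rt(a):
    a=np.radians(a); x=np.array([0,0,-1.]);y=np.array([np.cos(a),np.sin(a),0]); return np.c_[x,y,np.cross(x,y)]
def plan(wps,dec=4):
    """wps: (pos, tool-y angle deg, rows)"""
    st=arm.state(); p=np.array(st["ee_pos"]);R=np.array(st["ee_rot"])
    print("t",st["time"],"p",p,"yang",np.degrees(np.arctan2(R[1,1],R[0,1])),"w",st["width"],"F",st["force"])
    T=[];D=[]
    for q,a,n in wps:
        dp=(np.array(q)-p)/n; rv=Ro.from_matrix(R.T@Rt(a)).as_rotvec()/n
        for _ in range(n):
            t=np.round(R.T@dp,dec);r=np.round(rv,3); T.append(t.tolist());D.append(r.tolist())
            p=p+R@t;R=R@Ro.from_rotvec(r).as_matrix()
    for i in range(0,len(T),10):
        print('travel',T[i:i+10]);print('dr',D[i:i+10])
    print("end",p,np.abs(T).max(),np.abs(D).max())
E
python3 - <<'E'
from plan import *
plan([((.47,.16,.22),85,10),((.476,-.1265,.13),85,8),((.476,-.1265,.09),85,2)],3)
E
```

```text
t 0.3 p [0.2578 0.5965 0.231 ] yang 66.63212641597585 w 0.08517763689546762 F [0.4256 0.8651 0.7173]
travel [[0.001, -0.032, 0.037], [0.001, -0.033, 0.036], [0.001, -0.034, 0.035], [0.001, -0.035, 0.034], [0.001, -0.036, 0.032], [0.001, -0.037, 0.031], [0.001, -0.038, 0.03], [0.001, -0.039, 0.029], [0.001, -0.04, 0.028], [0.001, -0.041, 0.026]]
dr [[-0.032, -0.0, 0.0], [-0.032, -0.0, 0.0], [-0.032, -0.0, 0.0], [-0.032, -0.0, 0.0], [-0.032, -0.0, 0.0], [-0.032, -0.0, 0.0], [-0.032, -0.0, 0.0], [-0.032, -0.0, 0.0], [-0.032, -0.0, 0.0], [-0.032, -0.0, 0.0]]
travel [[0.011, -0.036, 0.004], [0.011, -0.036, 0.004], [0.011, -0.036, 0.004], [0.011, -0.036, 0.004], [0.011, -0.036, 0.004], [0.011, -0.036, 0.004], [0.011, -0.036, 0.004], [0.011, -0.036, 0.004], [0.022, 0.002, -0.001], [0.022, 0.002, -0.001]]
dr [[-0.0, -0.0, 0.0], [-0.0, -0.0, 0.0], [-0.0, -0.0, 0.0], [-0.0, -0.0, 0.0], [-0.0, -0.0, 0.0], [-0.0, -0.0, 0.0], [-0.0, -0.0, 0.0], [-0.0, -0.0, 0.0], [-0.0, -0.0, 0.0], [-0.0, -0.0, 0.0]]
end [ 0.4753 -0.1263  0.0893] 0.041 0.032
```

servo_tool(
  travel=[
    [0.001,-0.032,0.037],
    [0.001,-0.033,0.036],
    [0.001,-0.034,0.035],
    [0.001,-0.035,0.034],
    [0.001,-0.036,0.032],
    [0.001,-0.037,0.031],
    [0.001,-0.038,0.03],
    [0.001,-0.039,0.029],
    [0.001,-0.04,0.028],
    [0.001,-0.041,0.026],
  ],
  dr=[
    [-0.032,0,0],
    [-0.032,0,0],
    [-0.032,0,0],
    [-0.032,0,0],
    [-0.032,0,0],
    [-0.032,0,0],
    [-0.032,0,0],
    [-0.032,0,0],
    [-0.032,0,0],
    [-0.032,0,0],
  ],
  claw=-0.5,
)

```text
time: 1.55
ee_pos: [0.4711, 0.1581, 0.2215]
ee_rot: [[0.001, 0.087, 0.996], [0.0, 0.996, -0.087], [-1.0, 0.0, 0.001]]
force: [0.7, -0.5, -0.7]
width: 0.0642
```

servo_tool(
  travel=[
    [0.011,-0.036,0.004],
    [0.011,-0.036,0.004],
    [0.011,-0.036,0.004],
    [0.011,-0.036,0.004],
    [0.011,-0.036,0.004],
    [0.011,-0.036,0.004],
    [0.011,-0.036,0.004],
    [0.011,-0.036,0.004],
    [0.022,0.002,-0.001],
    [0.022,0.002,-0.001],
  ],
  dr=[
    [0,0,0],
    [0,0,0],
    [0,0,0],
    [0,0,0],
    [0,0,0],
    [0,0,0],
    [0,0,0],
    [0,0,0],
    [0,0,0],
    [0,0,0],
  ],
)

```text
time: 2.8
ee_pos: [0.4756, -0.1267, 0.0889]
ee_rot: [[0.001, 0.089, 0.996], [-0.0, 0.996, -0.089], [-1.0, -0.0, 0.001]]
force: [0.0, 0.3, 0.2]
width: 0.064
```

```bash
python3 - <<'E'
from plan import *
plan([((.476,-.1265,.05),85,3),((.476,-.1265,.011),85,4),((.476,-.1265,.011),85,3)],3)
d=arm.get_image("side");crop(d,230,180,470,360,3,"pics/s1.png")
E
```

```text
t 2.8 p [ 0.4756 -0.1267  0.0889] yang 84.89060659730498 w 0.06400566271263317 F [0.0379 0.3456 0.1675]
travel [[0.013, 0.0, 0.0], [0.013, 0.0, 0.0], [0.013, 0.0, 0.0], [0.01, 0.0, 0.0], [0.01, 0.0, 0.0], [0.01, 0.0, 0.0], [0.01, 0.0, 0.0], [-0.0, 0.0, 0.0], [-0.0, 0.0, 0.0], [-0.0, 0.0, 0.0]]
dr [[-0.001, 0.0, 0.0], [-0.001, 0.0, 0.0], [-0.001, 0.0, 0.0], [0.0, 0.0, 0.0], [0.0, 0.0, 0.0], [0.0, 0.0, 0.0], [0.0, 0.0, 0.0], [0.0, 0.0, 0.0], [0.0, 0.0, 0.0], [0.0, 0.0, 0.0]]
end [ 0.4756 -0.1267  0.0099] 0.013 0.001
```

View pics/s1.png

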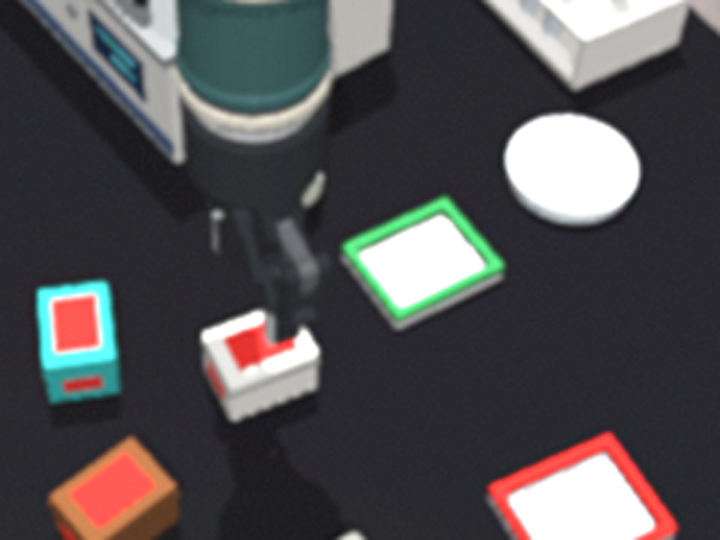

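The gripper hangs over the white red-tagged cassette (crop (262,360)). The turquoise and brown look-alikes are clear of it, so I'm descending.

servo_tool(
  travel=[
    [0.013,0.0,0.0],
    [0.013,0.0,0.0],
    [0.013,0.0,0.0],
    [0.01,0.0,0.0],
    [0.01,0.0,0.0],
    [0.01,0.0,0.0],
    [0.009,0.0,0.0],
    [0,0,0],
    [0,0,0],
    [0,0,0],
  ],
  dr=[
    [0,0,0],
    [0,0,0],
    [0,0,0],
    [0,0,0],
    [0,0,0],
    [0,0,0],
    [0,0,0],
    [0,0,0],
    [0,0,0],
    [0,0,0],
  ],
)

```text
time: 4.1
ee_pos: [0.4758, -0.1261, 0.0117]
ee_rot: [[0.001, 0.088, 0.996], [-0.0, 0.996, -0.088], [-1.0, -0.0, 0.001]]
force: [-1.4, 0.2, 0.8]
width: 0.0644
```

servo_tool(
  travel=[
    [0,0,0],
    [0,0,0],
    [0,0,0],
    [0,0,0],
    [0,0,0],
    [0,0,0],
    [-0.02,0,0],
    [-0.03,0,0],
    [-0.02,0,0],
    [-0.01,0,0],
  ],
  dr=[
    [0,0,0],
    [0,0,0],
    [0,0,0],
    [0,0,0],
    [0,0,0],
    [0,0,0],
    [0,0,0],
    [0,0,0],
    [0,0,0],
    [0,0,0],
  ],
  claw=1,
)

```text
time: 5.35
ee_pos: [0.4757, -0.126, 0.0922]
ee_rot: [[0.001, 0.088, 0.996], [-0.0, 0.996, -0.088], [-1.0, 0.0, 0.001]]
force: [-0.2, 1.0, -1.6]
width: 0.0431
```

```bash
python3 - <<'E'
from plan import *
plan([((.592,-.304,.085),85.4,6),((.592,-.304,.022),85.4,4)],3)
d=arm.get_image("side");crop(d,230,180,470,360,3,"pics/s2.png")
E
```

```text
t 5.35 p [ 0.4757 -0.126   0.0922] yang 84.9727047222377 w 0.04312694133532754 F [-0.1561  1.0136 -1.5965]
travel [[0.001, -0.028, 0.022], [0.001, -0.028, 0.022], [0.001, -0.028, 0.022], [0.001, -0.028, 0.022], [0.001, -0.028, 0.022], [0.001, -0.028, 0.022], [0.016, 0.0, -0.0], [0.016, 0.0, -0.0], [0.016, 0.0, -0.0], [0.016, 0.0, -0.0]]
dr [[-0.001, 0.0, -0.0], [-0.001, 0.0, -0.0], [-0.001, 0.0, -0.0], [-0.001, 0.0, -0.0], [-0.001, 0.0, -0.0], [-0.001, 0.0, -0.0], [-0.0, 0.0, -0.0], [-0.0, 0.0, -0.0], [-0.0, 0.0, -0.0], [-0.0, 0.0, -0.0]]
end [ 0.593  -0.3047  0.0223] 0.028 0.001
```

View pics/s2.png

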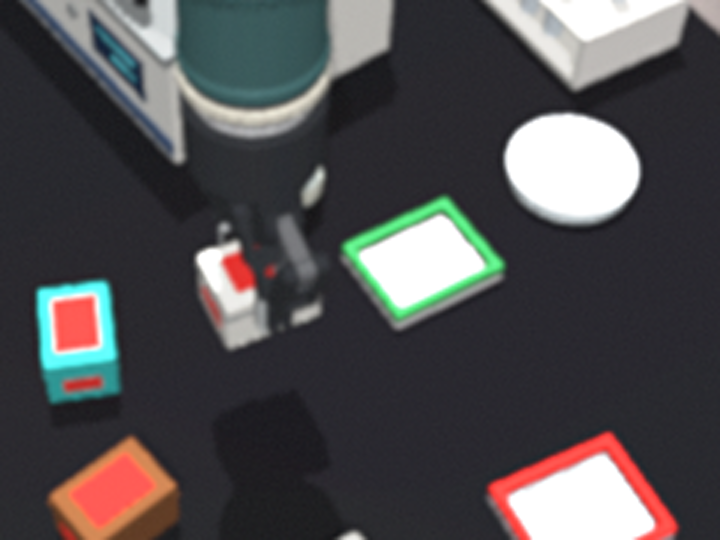

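The red cassette is held level and clear of the bench. I'm moving it above the reject nest and will look again before lowering.

servo_tool(
  travel=[
    [0.001,-0.028,0.022],
    [0.001,-0.028,0.022],
    [0.001,-0.028,0.022],
    [0.001,-0.028,0.022],
    [0.001,-0.028,0.022],
    [0.001,-0.027,0.022],
    [0.016,0,0],
    [0.016,0,0],
    [0.015,0,0],
    [0,0,0],
  ],
  dr=[
    [-0.001,0,0],
    [-0.001,0,0],
    [-0.001,0,0],
    [-0.001,0,0],
    [-0.001,0,0],
    [-0.001,0,0],
    [0,0,0],
    [0,0,0],
    [0,0,0],
    [0,0,0],
  ],
)

```text
time: 6.65
ee_pos: [0.5913, -0.3022, 0.0362]
ee_rot: [[-0.003, 0.081, 0.997], [0.002, 0.997, -0.081], [-1.0, 0.002, -0.004]]
force: [-0.2, 0.4, -0.9]
width: 0.0431
```

```bash
python3 - <<'E'
from plan import *
plan([((.592,-.304,.019),85.4,5)],3)
d=arm.get_image("side");crop(d,350,280,510,400,5,"pics/s3.png")
d=arm.get_image("top");crop(d,370,165,490,265,6,"pics/t3.png")
E
```

```text
t 6.65 p [ 0.5913 -0.3022  0.0362] yang 85.35943263954125 w 0.04312453305120378 F [-0.2379  0.4359 -0.9012]
travel [[0.003, -0.0, 0.0], [0.003, -0.0, 0.0], [0.003, -0.0, 0.0], [0.003, -0.0, 0.0], [0.003, -0.0, 0.0]]
dr [[-0.0, -0.001, -0.0], [-0.0, -0.001, -0.0], [-0.0, -0.001, -0.0], [-0.0, -0.001, -0.0], [-0.0, -0.001, -0.0]]
end [ 0.5913 -0.3021  0.0212] 0.003 0.001
```

View pics/s3.png

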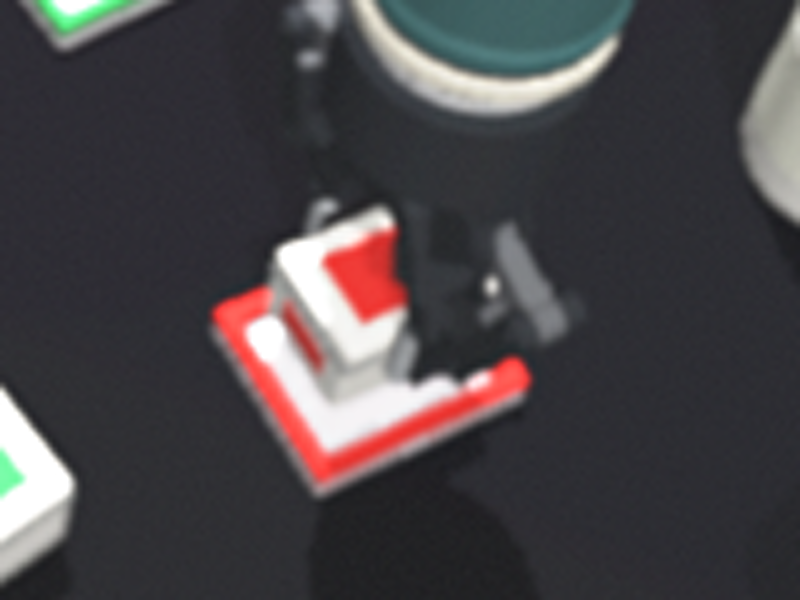

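View pics/t3.png

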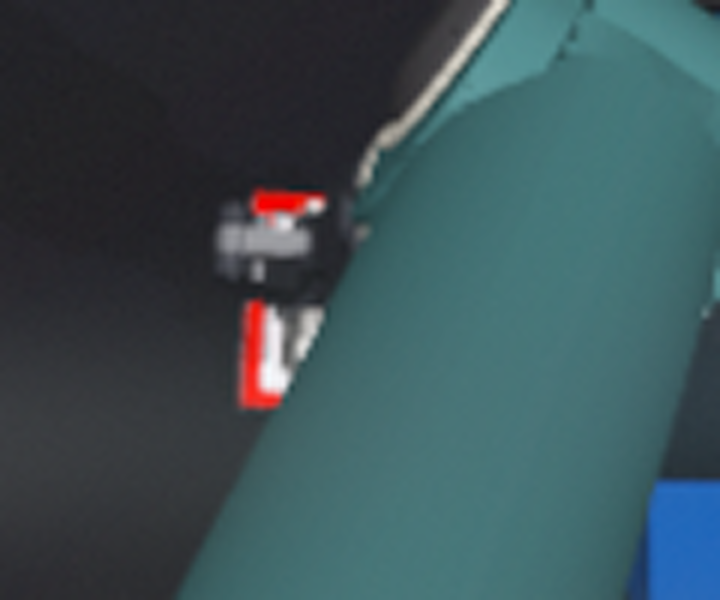

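The side view shows the cassette inside the red walls, turned to match the nest. I'm correcting 2 mm in y and lowering.

servo_tool(
  travel=[
    [0.003,-0.001,0],
    [0.003,-0.001,0],
    [0.003,0,0],
    [0.003,0,0],
    [0.003,0,0],
    [0.002,0,0],
    [0.001,0,0],
    [0,0,0],
    [0,0,0],
    [0,0,0],
  ],
  dr=[
    [0,0,0],
    [0,0,0],
    [0,0,0],
    [0,0,0],
    [0,0,0],
    [0,0,0],
    [0,0,0],
    [0,0,0],
    [0,0,0],
    [0,0,0],
  ],
)

```text
time: 8.0
ee_pos: [0.5926, -0.3057, 0.0204]
ee_rot: [[0.0, 0.082, 0.997], [-0.0, 0.997, -0.082], [-1.0, -0.0, 0.0]]
force: [0.2, -0.6, -1.4]
width: 0.0434
```

servo_tool(
  travel=[
    [0.001,0.001,0],
    [0.001,0,0],
    [0.001,0,0],
    [0,0,0],
    [0,0,0],
    [0,0,0],
    [0,0,0],
    [0,0,0],
    [0,0,0],
    [0,0,0],
  ],
  dr=[
    [0,0,0],
    [0,0,0],
    [0,0,0],
    [0,0,0],
    [0,0,0],
    [0,0,0],
    [0,0,0],
    [0,0,0],
    [0,0,0],
    [0,0,0],
  ],
)

```text
time: 9.25
ee_pos: [0.5926, -0.3046, 0.0179]
ee_rot: [[0.0, 0.082, 0.997], [0.0, 0.997, -0.082], [-1.0, 0.0, 0.0]]
force: [-3.4, 1.4, 5.3]
width: 0.0431
```

Contact with the floor (5 N up), so I'm letting go and rising.

servo_tool(
  travel=[
    [0,0,0],
    [0,0,0],
    [0,0,0],
    [0,0,0],
    [-0.01,0,0],
    [-0.02,0,0],
    [-0.025,0,0],
    [-0.025,0,0],
    [0,0,0],
    [0,0,0],
  ],
  dr=[
    [0,0,0],
    [0,0,0],
    [0,0,0],
    [0,0,0],
    [0,0,0],
    [0,0,0],
    [0,0,0],
    [0,0,0],
    [0,0,0],
    [0,0,0],
  ],
  claw=-0.5,
)

```text
time: 10.5
ee_pos: [0.5925, -0.3045, 0.0976]
ee_rot: [[0.0, 0.082, 0.997], [0.0, 0.997, -0.082], [-1.0, 0.0, 0.0]]
force: [-0.1, -0.1, -0.6]
width: 0.064
```

```bash
python3 - <<'E'
from plan import *
plan([((.4334,-.286,.09),95.8,6),((.4334,-.286,.05),95.8,2),((.4334,-.286,.05),95.8,2)],3)
d=arm.get_image("side");crop(d,350,280,510,400,5,"pics/s4.png")
E
```

```text
t 10.5 p [ 0.5925 -0.3045  0.0976] yang 85.31381512886803 w 0.06403118437455832 F [-0.1466 -0.0682 -0.5679]
travel [[0.001, 0.001, -0.027], [0.001, 0.002, -0.027], [0.001, 0.003, -0.027], [0.001, 0.003, -0.026], [0.001, 0.004, -0.026], [0.001, 0.005, -0.026], [0.021, -0.0, -0.0], [0.021, -0.0, -0.0], [-0.0, -0.0, -0.0], [-0.0, -0.0, -0.0]]
dr [[-0.031, 0.0, -0.0], [-0.031, 0.0, -0.0], [-0.031, 0.0, -0.0], [-0.031, 0.0, -0.0], [-0.031, 0.0, -0.0], [-0.031, 0.0, -0.0], [0.001, 0.0, -0.0], [0.001, 0.0, -0.0], [0.0, 0.0, -0.0], [0.0, 0.0, -0.0]]
end [ 0.4334 -0.2857  0.0495] 0.027 0.031
```

View pics/s4.png

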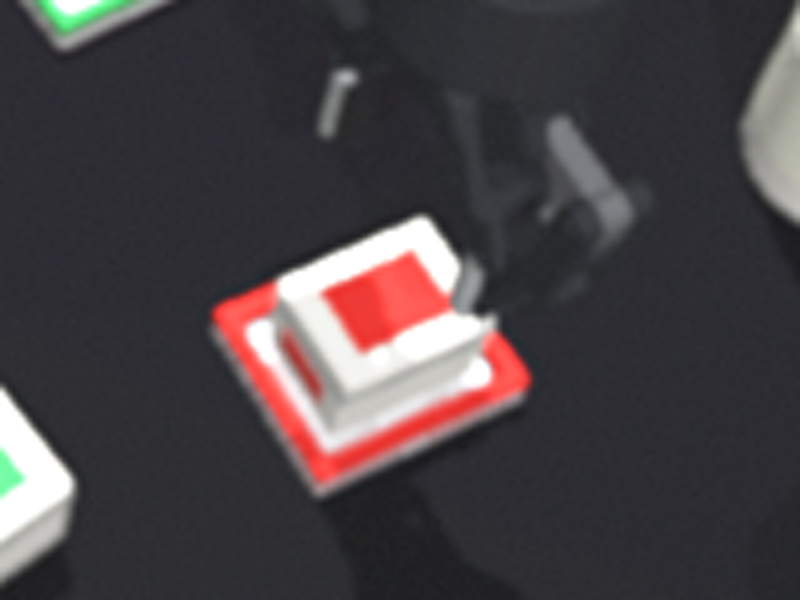

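The red cassette sits flat, centred in the red nest. Next is the green-tagged one.

servo_tool(
  travel=[
    [0.001,0.001,-0.027],
    [0.001,0.002,-0.027],
    [0.001,0.003,-0.027],
    [0.001,0.003,-0.026],
    [0.001,0.004,-0.026],
    [0.001,0.005,-0.026],
    [0.021,0,0],
    [0.01,0,0],
    [0,0,0],
    [0,0,0],
  ],
  dr=[
    [-0.031,0,0],
    [-0.031,0,0],
    [-0.031,0,0],
    [-0.031,0,0],
    [-0.031,0,0],
    [-0.031,0,0],
    [0.001,0,0],
    [0.001,0,0],
    [0,0,0],
    [0,0,0],
  ],
)

```text
time: 11.8
ee_pos: [0.4339, -0.286, 0.0604]
ee_rot: [[0.0, -0.102, 0.995], [-0.0, 0.995, 0.102], [-1.0, -0.0, 0.0]]
force: [0.3, -0.3, 0.2]
width: 0.0643
```

```bash
python3 - <<'E'
from plan import *
plan([((.4334,-.286,.011),95.8,6),((.4334,-.286,.011),95.8,4)],3)
d=arm.get_image("side");crop(d,270,300,430,420,5,"pics/s5.png")
E
```

```text
t 11.8 p [ 0.4339 -0.286   0.0604] yang 95.86685905486692 w 0.06429109338096933 F [ 0.3206 -0.3243  0.1928]
travel [[0.008, 0.0, -0.0], [0.008, 0.0, -0.0], [0.008, 0.0, -0.0], [0.008, 0.0, -0.0], [0.008, 0.0, -0.0], [0.008, 0.0, -0.0], [0.0, 0.0, -0.0], [0.0, 0.0, -0.0], [0.0, 0.0, -0.0], [0.0, 0.0, -0.0]]
dr [[0.0, 0.0, 0.0], [0.0, 0.0, 0.0], [0.0, 0.0, 0.0], [0.0, 0.0, 0.0], [0.0, 0.0, 0.0], [0.0, 0.0, 0.0], [0.0, 0.0, 0.0], [0.0, 0.0, 0.0], [0.0, 0.0, 0.0], [0.0, 0.0, 0.0]]
end [ 0.4339 -0.286   0.0124] 0.008 0.0
```

View pics/s5.png

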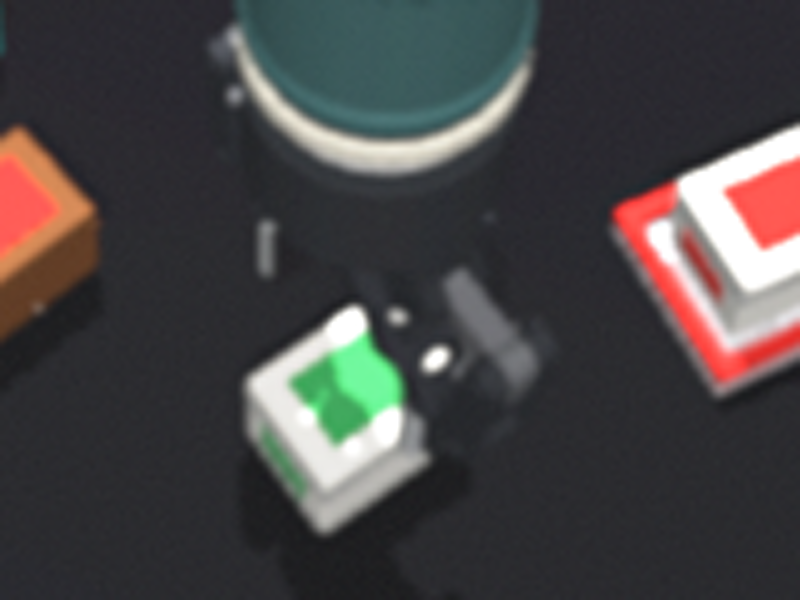

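servo_tool(
  travel=[
    [0.009,0,0],
    [0.008,0,0],
    [0.008,0,0],
    [0.008,0,0],
    [0.008,0,0],
    [0.008,0,0],
    [0,0,0],
    [0,0,0],
    [0,0,0],
    [0,0,0],
  ],
  dr=[
    [0,0,0],
    [0,0,0],
    [0,0,0],
    [0,0,0],
    [0,0,0],
    [0,0,0],
    [0,0,0],
    [0,0,0],
    [0,0,0],
    [0,0,0],
  ],
)

```text
time: 13.1
ee_pos: [0.4337, -0.286, 0.0116]
ee_rot: [[0.001, -0.102, 0.995], [-0.0, 0.995, 0.102], [-1.0, -0.0, 0.001]]
force: [-0.8, -0.6, 0.3]
width: 0.0641
```

servo_tool(
  travel=[
    [0,0,0],
    [0,0,0],
    [0,0,0],
    [0,0,0],
    [0,0,0],
    [0,0,0],
    [-0.02,0,0],
    [-0.03,0,0],
    [-0.02,0,0],
    [-0.01,0,0],
  ],
  dr=[
    [0,0,0],
    [0,0,0],
    [0,0,0],
    [0,0,0],
    [0,0,0],
    [0,0,0],
    [0,0,0],
    [0,0,0],
    [0,0,0],
    [0,0,0],
  ],
  claw=1,
)

```text
time: 14.35
ee_pos: [0.4337, -0.2859, 0.092]
ee_rot: [[0.001, -0.102, 0.995], [-0.0, 0.995, 0.102], [-1.0, -0.0, 0.001]]
force: [0.0, 0.6, 0.5]
width: 0.0431
```

```bash
python3 - <<'E'
from plan import *
plan([((.614,-.104,.085),90.1,6),((.614,-.104,.037),90.1,3),((.614,-.104,.037),90.1,1)],3)
E
```

```text
t 14.35 p [ 0.4337 -0.2859  0.092 ] yang 95.86167078262929 w 0.04314224189477081 F [0.0116 0.5624 0.5232]
travel [[0.001, 0.027, 0.033], [0.001, 0.028, 0.033], [0.001, 0.028, 0.032], [0.001, 0.029, 0.032], [0.001, 0.029, 0.031], [0.001, 0.03, 0.031], [0.016, -0.0, -0.0], [0.016, -0.0, -0.0], [0.016, -0.0, -0.0], [0.001, -0.0, -0.001]]
dr [[0.017, 0.0, 0.0], [0.017, 0.0, 0.0], [0.017, 0.0, 0.0], [0.017, 0.0, 0.0], [0.017, 0.0, 0.0], [0.017, 0.0, 0.0], [-0.0, 0.0, 0.0], [-0.0, 0.0, 0.0], [-0.0, 0.0, 0.0], [-0.001, 0.001, 0.0]]
end [ 0.6143 -0.1037  0.0371] 0.033 0.017
```

servo_tool(
  travel=[
    [0.001,0.027,0.033],
    [0.001,0.028,0.033],
    [0.001,0.028,0.032],
    [0.001,0.029,0.032],
    [0.001,0.029,0.031],
    [0.001,0.03,0.031],
    [0.016,0,0],
    [0.016,0,0],
    [0.017,0,0],
    [0,0,0],
  ],
  dr=[
    [0.017,0,0],
    [0.017,0,0],
    [0.017,0,0],
    [0.017,0,0],
    [0.017,0,0],
    [0.017,0,0],
    [0,0,0],
    [0,0,0],
    [0,0,0],
    [0,0,0],
  ],
)

```text
time: 15.6
ee_pos: [0.6129, -0.1047, 0.0342]
ee_rot: [[-0.004, 0.002, 1.0], [0.0, 1.0, -0.002], [-1.0, 0.0, -0.004]]
force: [-0.2, 0.5, -0.1]
width: 0.0433
```

```bash
python3 - <<'E'
from plan import *
plan([((.614,-.104,.0175),90.1,7)],4)
d=arm.get_image("side");crop(d,310,200,470,320,5,"pics/s6.png")
E
```

```text
t 15.6 p [ 0.6129 -0.1047  0.0342] yang 89.90125171480919 w 0.04328405244211243 F [-0.1896  0.453  -0.0611]
travel [[0.0024, 0.0001, 0.0002], [0.0024, 0.0001, 0.0002], [0.0024, 0.0001, 0.0002], [0.0024, 0.0001, 0.0002], [0.0024, 0.0001, 0.0002], [0.0024, 0.0001, 0.0002], [0.0024, 0.0001, 0.0002]]
dr [[-0.0, -0.001, -0.0], [-0.0, -0.001, -0.0], [-0.0, -0.001, -0.0], [-0.0, -0.001, -0.0], [-0.0, -0.001, -0.0], [-0.0, -0.001, -0.0], [-0.0, -0.001, -0.0]]
end [ 0.6143 -0.104   0.0174] 0.0024 0.001
```

View pics/s6.png

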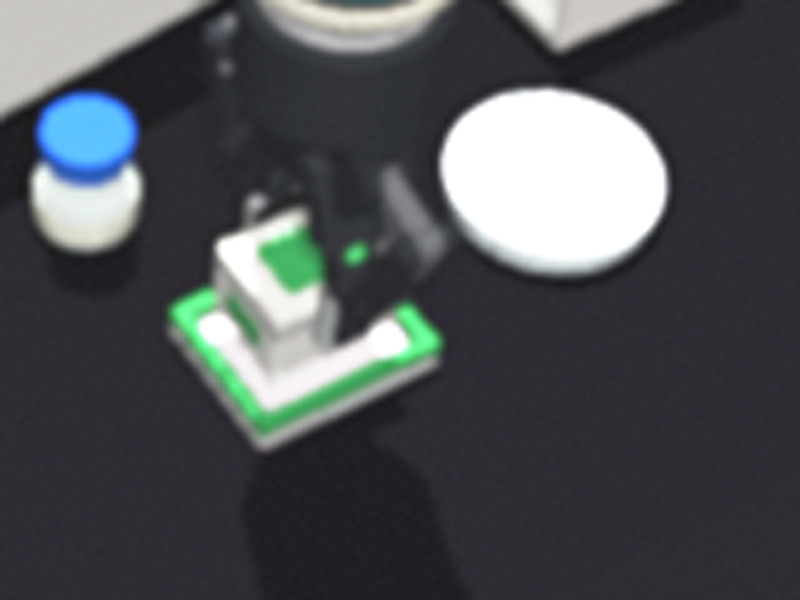

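The jar is well clear, and the cassette is over the green nest, lined up with it. Lowering.

servo_tool(
  travel=[
    [0.003,0,0],
    [0.003,0,0],
    [0.003,0,0],
    [0.003,0,0],
    [0.003,0,0],
    [0.002,0,0],
    [0.001,0,0],
    [0.001,0,0],
    [0,0,0],
    [0,0,0],
  ],
  dr=[
    [0,0,0],
    [0,0,0],
    [0,0,0],
    [0,0,0],
    [0,0,0],
    [0,0,0],
    [0,0,0],
    [0,0,0],
    [0,0,0],
    [0,0,0],
  ],
)

```text
time: 16.9
ee_pos: [0.615, -0.1037, 0.0178]
ee_rot: [[0.0, -0.0, 1.0], [0.0, 1.0, 0.0], [-1.0, 0.0, 0.0]]
force: [-3.0, 0.4, 5.0]
width: 0.0431
```

servo_tool(
  travel=[
    [0,0,0],
    [0,0,0],
    [0,0,0],
    [0,0,0],
    [-0.01,0,0],
    [-0.03,0,0],
    [-0.04,0,0],
    [-0.05,0,0],
    [-0.05,0,0],
    [-0.05,0,0],
  ],
  dr=[
    [0,0,0],
    [0,0,0],
    [0,0,0],
    [0,0,0],
    [0,0,0],
    [0,0,0],
    [0,0,0],
    [0,0,0],
    [0,0,0],
    [0,0,0],
  ],
  claw=-0.5,
)

```text
time: 18.15
ee_pos: [0.6148, -0.1037, 0.2499]
ee_rot: [[0.001, 0.0, 1.0], [0.0, 1.0, -0.0], [-1.0, 0.0, 0.001]]
force: [1.5, 0.2, -0.2]
width: 0.064
```

```bash
python3 - <<'E'
from plan import *
d=arm.get_image("side");crop(d,310,220,470,340,5,"pics/s7.png")
d=arm.get_image("top");crop(d,130,145,290,265,5,"pics/t7.png")
plan([((.516,.164,.24),7.4,10)],3)
E
```

```text
t 18.25 p [ 0.6183 -0.1046  0.2548] yang 89.98321401774048 w 0.06441306057929623 F [ 1.079  -0.5456 -0.057 ]
travel [[0.001, 0.027, -0.01], [0.001, 0.025, -0.014], [0.001, 0.023, -0.017], [0.001, 0.02, -0.021], [0.001, 0.017, -0.023], [0.001, 0.013, -0.025], [0.001, 0.01, -0.027], [0.001, 0.006, -0.028], [0.001, 0.002, -0.029], [0.001, -0.003, -0.029]]
dr [[0.144, 0.001, -0.001], [0.144, 0.001, -0.001], [0.144, 0.001, -0.001], [0.144, 0.001, -0.001], [0.144, 0.001, -0.001], [0.144, 0.001, -0.001], [0.144, 0.001, -0.001], [0.144, 0.001, -0.001], [0.144, 0.001, -0.001], [0.144, 0.001, -0.001]]
end [0.517  0.1644 0.2433] 0.029 0.144
```

View pics/s7.png

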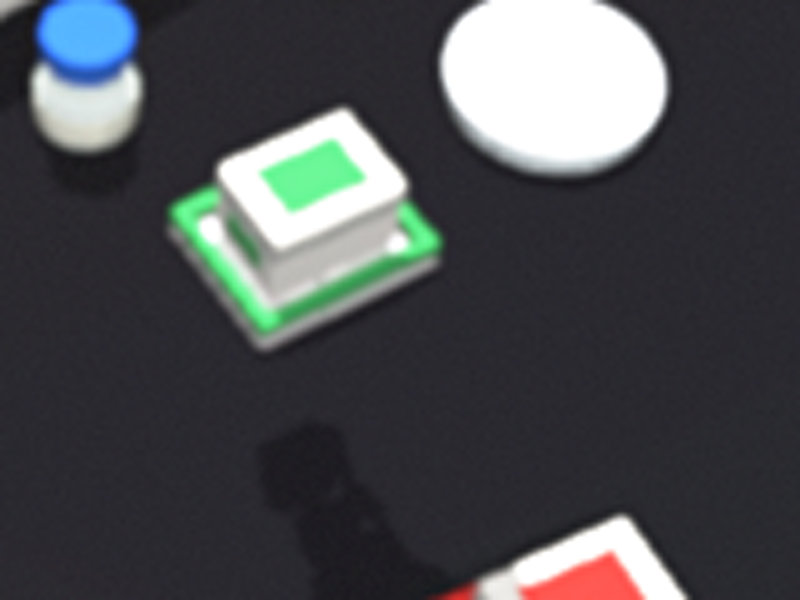

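View pics/t7.png

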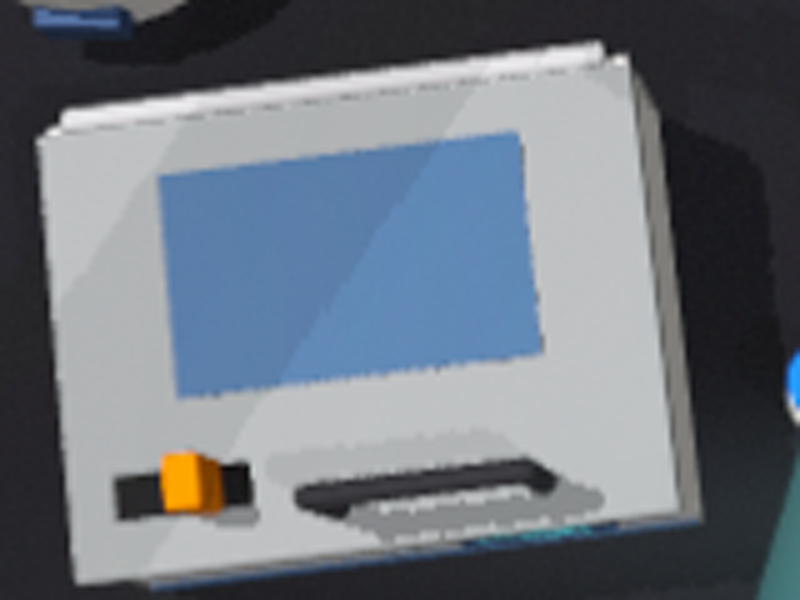

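The green cassette sits flat inside the green nest. The catch is unchanged at the −y end. Next I go to the handle.

servo_tool(
  travel=[
    [0.001,0.027,-0.01],
    [0.001,0.025,-0.014],
    [0.001,0.023,-0.017],
    [0.001,0.02,-0.021],
    [0.001,0.017,-0.023],
    [0.001,0.013,-0.025],
    [0.001,0.01,-0.027],
    [0.001,0.006,-0.028],
    [0.001,0.002,-0.029],
    [0.001,-0.003,-0.029],
  ],
  dr=[
    [0.144,0,0],
    [0.144,0,0],
    [0.144,0,0],
    [0.144,0,0],
    [0.144,0,0],
    [0.144,0,0],
    [0.144,0,0],
    [0.144,0,0],
    [0.144,0,0],
    [0.144,0,0],
  ],
)

```text
time: 19.5
ee_pos: [0.5129, 0.166, 0.2374]
ee_rot: [[0.0, 0.992, 0.126], [0.0, 0.126, -0.992], [-1.0, 0.0, -0.0]]
force: [0.5, -0.1, -0.6]
width: 0.0643
```

```bash
python3 - <<'E'
from plan import *
plan([((.516,.164,.136),7.4,7)],3)
E
```

```text
t 19.5 p [0.5129 0.166  0.2374] yang 7.221026453927286 w 0.06426702370689685 F [ 0.5274 -0.1119 -0.5941]
travel [[0.014, 0.0, 0.0], [0.014, 0.0, 0.0], [0.014, 0.0, 0.0], [0.014, 0.0, 0.0], [0.014, 0.0, 0.0], [0.014, 0.0, 0.0], [0.014, 0.0, 0.0]]
dr [[-0.0, -0.0, -0.0], [-0.0, -0.0, -0.0], [-0.0, -0.0, -0.0], [-0.0, -0.0, -0.0], [-0.0, -0.0, -0.0], [-0.0, -0.0, -0.0], [-0.0, -0.0, -0.0]]
end [0.5129 0.166  0.1394] 0.014 0.0
```

servo_tool(
  travel=[
    [0.014,0.001,0.001],
    [0.014,0.001,0],
    [0.014,0,0],
    [0.014,0,0],
    [0.014,0,0],
    [0.014,0,0],
    [0.01,0,0],
    [0.006,0,0],
    [0,0,0],
    [0,0,0],
  ],
  dr=[
    [0,0,0],
    [0,0,0],
    [0,0,0],
    [0,0,0],
    [0,0,0],
    [0,0,0],
    [0,0,0],
    [0,0,0],
    [0,0,0],
    [0,0,0],
  ],
)

```text
time: 20.75
ee_pos: [0.516, 0.1646, 0.1377]
ee_rot: [[0.001, 0.991, 0.131], [0.0, 0.131, -0.991], [-1.0, 0.001, -0.0]]
force: [0.7, 0.3, 0.1]
width: 0.0636
```

```bash
python3 - <<'E'
from plan import *
plan([])if 0 else print(arm.state()["ee_pos"],arm.state()["force"])
d=arm.get_image("side");crop(d,200,80,360,200,5,"pics/s8.png")
E
```

```text
[0.516  0.1646 0.1377] [0.6958 0.3492 0.1105]
```

View pics/s8.png

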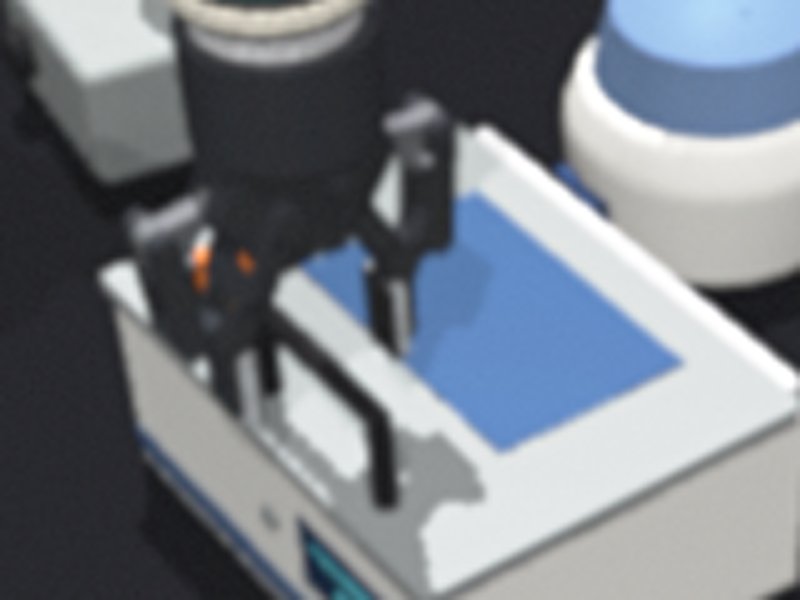

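The fingers straddle the bar, one ahead of it and one behind, clear of both legs. Closing.

servo_tool(
  travel=[
    [0,0,0],
    [0,0,0],
    [0,0,0],
    [0,0,0],
    [0,0,0],
    [0,0,0],
    [0,0,0],
    [0,0,0],
    [0,0,0],
    [0,0,0],
  ],
  dr=[
    [0,0,0],
    [0,0,0],
    [0,0,0],
    [0,0,0],
    [0,0,0],
    [0,0,0],
    [0,0,0],
    [0,0,0],
    [0,0,0],
    [0,0,0],
  ],
  claw=1,
)

```text
time: 22.05
ee_pos: [0.5162, 0.1647, 0.1376]
ee_rot: [[0.001, 0.991, 0.131], [0.0, 0.131, -0.991], [-1.0, 0.001, -0.0]]
force: [4.1, 0.3, 3.1]
width: 0.0096
```

servo_tool(
  travel=[
    [-0.001,0,0],
    [-0.001,0,0],
    [-0.001,0,0],
    [-0.001,0,0],
    [-0.001,0,0],
    [-0.001,0,0],
    [-0.001,0,0],
    [0,0,0],
    [0,0,0],
    [0,0,0],
  ],
  dr=[
    [0,0,0],
    [0,0,0],
    [0,0,0],
    [0,0,0],
    [0,0,0],
    [0,0,0],
    [0,0,0],
    [0,0,0],
    [0,0,0],
    [0,0,0],
  ],
)

```text
time: 23.3
ee_pos: [0.518, 0.1648, 0.144]
ee_rot: [[0.005, 0.991, 0.13], [0.0, 0.13, -0.991], [-1.0, 0.005, 0.0]]
force: [12.4, 3.4, -8.4]
width: 0.0101
```

servo_tool(
  travel=[
    [-0.001,0.001,0],
    [-0.001,0.001,0],
    [-0.001,0.001,0],
    [-0.001,0,0],
    [0,0,0],
    [0,0,0],
    [0,0,0],
    [0,0,0],
    [0,0,0],
    [0,0,0],
  ],
  dr=[
    [0,0,0],
    [0,0,0],
    [0,0,0],
    [0,0,0],
    [0,0,0],
    [0,0,0],
    [0,0,0],
    [0,0,0],
    [0,0,0],
    [0,0,0],
  ],
)

```text
time: 24.55
ee_pos: [0.518, 0.1648, 0.1445]
ee_rot: [[-0.001, 0.991, 0.131], [-0.002, 0.131, -0.991], [-1.0, -0.001, 0.002]]
force: [13.8, 3.1, -27.4]
width: 0.0095
```

It is caught: 4 mm more command moved it only 0.5 mm, and the pull rose to 27 N. Letting it down and releasing.

servo_tool(
  travel=[
    [0.002,-0.001,0],
    [0.002,-0.001,0],
    [0.002,-0.001,0],
    [0.002,0,0],
    [0.002,0,0],
    [0.001,0,0],
    [0,0,0],
    [0,0,0],
    [0,0,0],
    [0,0,0],
  ],
  dr=[
    [0,0,0],
    [0,0,0],
    [0,0,0],
    [0,0,0],
    [0,0,0],
    [0,0,0],
    [0,0,0],
    [0,0,0],
    [0,0,0],
    [0,0,0],
  ],
)

```text
time: 25.8
ee_pos: [0.5162, 0.1646, 0.1376]
ee_rot: [[0.001, 0.991, 0.131], [0.0, 0.131, -0.991], [-1.0, 0.001, -0.0]]
force: [5.2, 0.9, 2.9]
width: 0.01
```

servo_tool(
  travel=[
    [0,0,0],
    [0,0,0],
    [0,0,0],
    [0,0,0],
    [0,0,0],
    [-0.02,0,0],
    [-0.02,0,0],
    [-0.02,0,0],
    [0,0,0],
    [0,0,0],
  ],
  dr=[
    [0,0,0],
    [0,0,0],
    [0,0,0],
    [0,0,0],
    [0,0,0],
    [0,0,0],
    [0,0,0],
    [0,0,0],
    [0,0,0],
    [0,0,0],
  ],
  claw=-0.5,
)

```text
time: 27.05
ee_pos: [0.5151, 0.1644, 0.1966]
ee_rot: [[-0.001, 0.991, 0.131], [-0.0, 0.131, -0.991], [-1.0, -0.001, 0.0]]
force: [0.1, 0.3, -0.0]
width: 0.0641
```

```bash
python3 - <<'E'
from plan import *
d=arm.get_image("top");crop(d,130,145,290,265,5,"pics/t9.png")
d=arm.get_image("side");crop(d,200,80,360,200,5,"pics/s9.png")
E
```

```text
(no output)
```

View pics/s9.png

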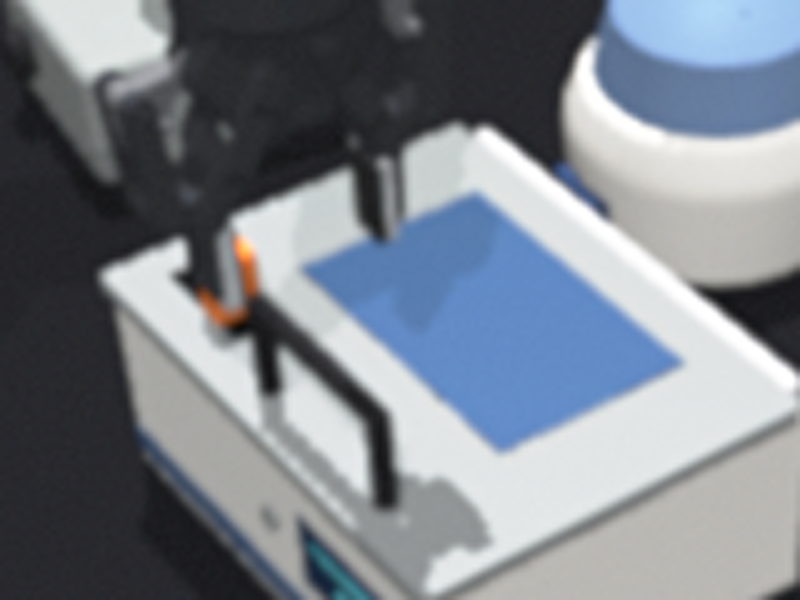

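```bash
python3 - <<'E'
from plan import *
d=arm.get_image("top");s=arm.get_image("side")
C=lambda p:[(p[0]+.5)/5-.5+130,(p[1]+.5)/5-.5+145]
k=atz(d,[C((186,481))],.143)[0]
tr=atz(d,[C((115,498)),C((252,482))],.11)
print("knob",k,proj(s,k),"track",tr)
a=np.radians(7.35);ex=np.array([np.cos(a),np.sin(a)]);ey=np.array([-ex[1],ex[0]])
h=np.array([.516,.165])
print("knob rel handle local",(k[:2]-h)@ex,(k[:2]-h)@ey, "track",(tr[:,:2]-h)@ey,(tr[:,:2]-h)@ex)
# pusher start 24 mm -y of knob centre+... 
q=h+ex*((k[:2]-h)@ex)+ey*(((k[:2]-h)@ey)-29); print(q)
off=k[:2]-ey*.029
print("start",off)
plan([((off[0],off[1],.197),7.5,4),((off[0],off[1],.122),7.5,5)],3)
E
```

```text
knob [0.5171 0.2638 0.143 ] [[244.5493 130.4463]] track [[0.5128 0.3057 0.11  ]
 [0.52   0.2461 0.11  ]]
knob rel handle local 0.013759975135021398 0.09784249380902708 track [0.14   0.0799] [0.0148 0.0143]
[  4.2271 -28.4979]
start [0.5208 0.235 ]
t 27.25 p [0.5152 0.1643 0.1965] yang 7.498078807730685 w 0.06405527382882074 F [-0.3553 -0.377   0.4299]
travel [[-0.0, 0.004, -0.017], [-0.0, 0.004, -0.017], [-0.0, 0.004, -0.017], [-0.0, 0.004, -0.017], [0.015, -0.0, -0.0], [0.015, -0.0, -0.0], [0.015, -0.0, -0.0], [0.015, -0.0, -0.0], [0.015, -0.0, -0.0]]
dr [[-0.0, 0.0, 0.0], [-0.0, 0.0, 0.0], [-0.0, 0.0, 0.0], [-0.0, 0.0, 0.0], [-0.0, 0.0, 0.0], [-0.0, 0.0, 0.0], [-0.0, 0.0, 0.0], [-0.0, 0.0, 0.0], [-0.0, 0.0, 0.0]]
end [0.5221 0.2338 0.1214] 0.017 0.0
```

View pics/t9.png

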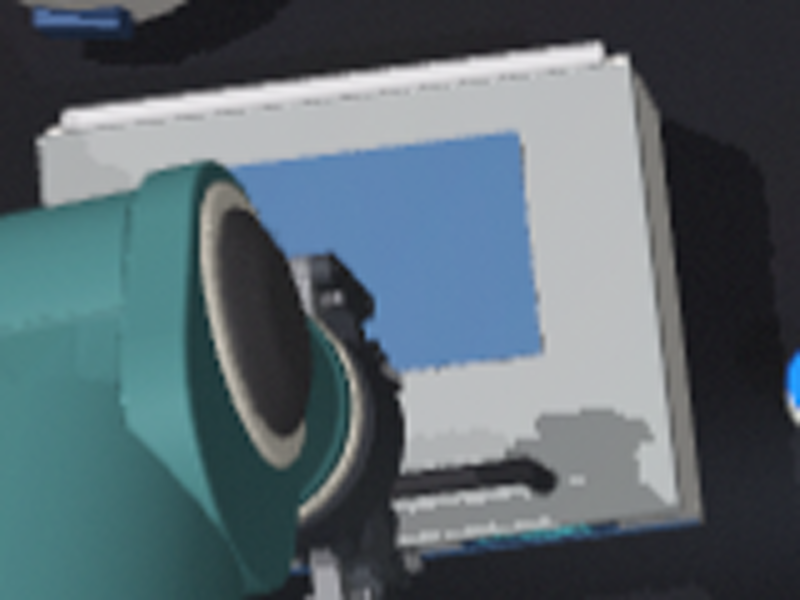

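The knob's −y face is about 39 mm from the handle's end, and shut fingers (22 mm wide) fit in that gap. Going down there with the fingers shut.

servo_tool(
  travel=[
    [0,0.003,-0.017],
    [0,0.003,-0.017],
    [0,0.003,-0.018],
    [0,0.004,-0.018],
    [0,0,0],
    [0.02,0,0],
    [0.02,0,0],
    [0.015,0,0],
    [0.01,0,0],
    [0.01,0,0],
  ],
  dr=[
    [0,0,0],
    [0,0,0],
    [0,0,0],
    [0,0,0],
    [0,0,0],
    [0,0,0],
    [0,0,0],
    [0,0,0],
    [0,0,0],
    [0,0,0],
  ],
  claw=1,
)

```text
time: 28.5
ee_pos: [0.5197, 0.2355, 0.122]
ee_rot: [[0.001, 0.991, 0.13], [0.0, 0.13, -0.991], [-1.0, 0.001, -0.0]]
force: [0.6, -0.5, 1.2]
width: 0.0001
```

```bash
python3 - <<'E'
from plan import *
d=arm.get_image("side");crop(d,200,80,360,200,5,"pics/s10.png")
s=arm.state();print(s["ee_pos"],s["force"],s["width"])
E
```

```text
[0.5189 0.2353 0.1208] [-0.2443 -0.3378 -0.1243] 0.000187076379851155
```

View pics/s10.png

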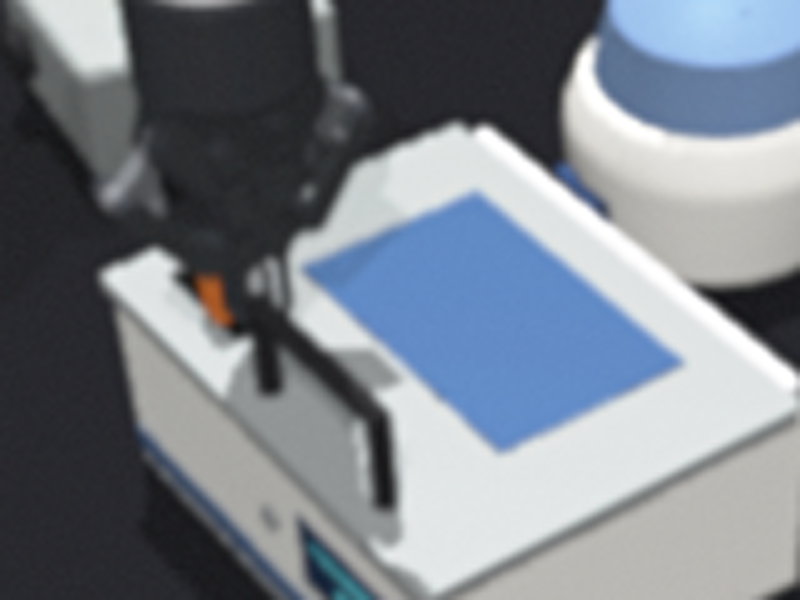

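The shut fingers stand between handle and knob with no contact. Pushing the catch to +y.

servo_tool(
  travel=[
    [-0.001,0,-0.005],
    [0,0,-0.005],
    [0,0,-0.005],
    [0,0,-0.005],
    [0,0,-0.005],
    [0,0,-0.005],
    [0,0,-0.004],
    [0,0,-0.002],
    [0,0,0],
    [0,0,0],
  ],
  dr=[
    [0,0,0],
    [0,0,0],
    [0,0,0],
    [0,0,0],
    [0,0,0],
    [0,0,0],
    [0,0,0],
    [0,0,0],
    [0,0,0],
    [0,0,0],
  ],
)

```text
time: 29.8
ee_pos: [0.515, 0.2701, 0.1233]
ee_rot: [[0.0, 0.992, 0.13], [-0.001, 0.13, -0.992], [-1.0, -0.0, 0.001]]
force: [2.7, -4.9, 3.4]
width: 0.0003
```

servo_tool(
  travel=[
    [0,0,-0.001],
    [0,0,-0.001],
    [0,0,-0.001],
    [0,0,-0.001],
    [0,0,0],
    [0,0,0],
    [0,0,0],
    [0,0,0],
    [0,0,0],
    [0,0,0],
  ],
  dr=[
    [0,0,0],
    [0,0,0],
    [0,0,0],
    [0,0,0],
    [0,0,0],
    [0,0,0],
    [0,0,0],
    [0,0,0],
    [0,0,0],
    [0,0,0],
  ],
)

```text
time: 31.05
ee_pos: [0.515, 0.2703, 0.1233]
ee_rot: [[-0.001, 0.992, 0.127], [-0.006, 0.127, -0.992], [-1.0, -0.001, 0.005]]
force: [1.5, -12.3, 6.1]
width: -0.0
```

The stop is reached (12 N, no more motion). Backing off, rising, opening, and returning above the handle.

servo_tool(
  travel=[
    [0,0,0.006],
    [0,0,0.006],
    [-0.03,0,0],
    [-0.03,0,0],
    [-0.015,0,0.02],
    [0,0,0.025],
    [0,-0.006,0.026],
    [0,-0.006,0.025],
    [0,0,0],
    [0,0,0],
  ],
  dr=[
    [0,0,0],
    [0,0,0],
    [0,0,0],
    [0,0,0],
    [0,0,0],
    [0,0,0],
    [0,0,0],
    [0,0,0],
    [0,0,0],
    [0,0,0],
  ],
)

```text
time: 32.3
ee_pos: [0.5162, 0.167, 0.1981]
ee_rot: [[-0.0, 0.991, 0.131], [0.001, 0.131, -0.991], [-1.0, -0.0, -0.001]]
force: [-0.8, 0.7, -0.1]
width: 0.0002
```

```bash
python3 - <<'E'
from plan import *
d=arm.get_image("side");crop(d,200,80,360,200,5,"pics/s11.png")
plan([((.517,.1645,.137),7.4,7)],4)
E
```

```text
t 32.35 p [0.5162 0.1675 0.1981] yang 7.566728168236735 w 0.0004424150870778071 F [-0.16    0.9641 -0.2799]
travel [[0.0087, 0.0001, 0.0004], [0.0087, 0.0001, 0.0004], [0.0087, 0.0001, 0.0004], [0.0087, 0.0001, 0.0004], [0.0087, 0.0001, 0.0004], [0.0087, 0.0001, 0.0004], [0.0087, 0.0001, 0.0004]]
dr [[0.0, -0.0, 0.0], [0.0, -0.0, 0.0], [0.0, -0.0, 0.0], [0.0, -0.0, 0.0], [0.0, -0.0, 0.0], [0.0, -0.0, 0.0], [0.0, -0.0, 0.0]]
end [0.5173 0.1648 0.1372] 0.0087 0.0
```

View pics/s11.png

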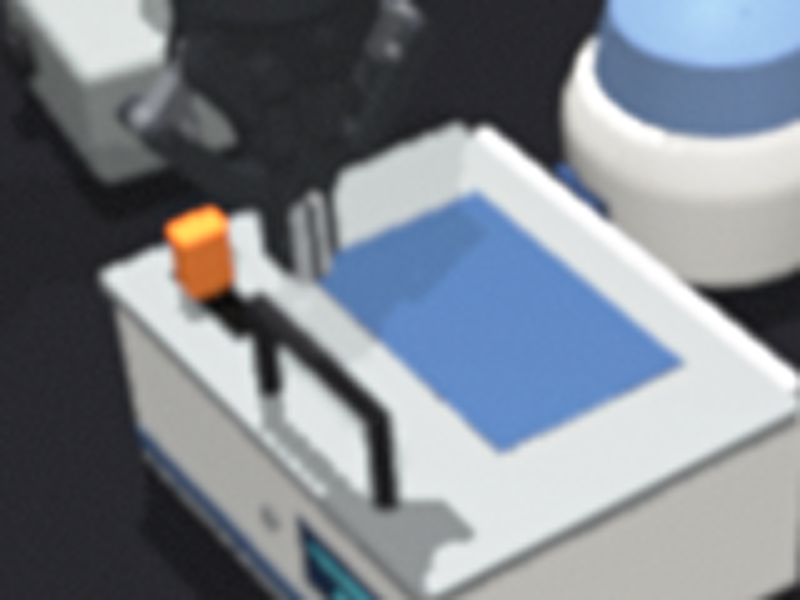

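The orange catch now stands at the far +y end of its track (crop (200,250)). Opening, descending, then gripping the bar.

servo_tool(
  travel=[
    [0,0,0.003],
    [0,0.001,0],
    [0,0,0],
    [0,0,0],
    [0.02,0,0],
    [0.015,0,0],
    [0.013,0,0],
    [0.013,0,0],
    [0,0,0],
    [0,0,0],
  ],
  dr=[
    [0,0,0],
    [0,0,0],
    [0,0,0],
    [0,0,0],
    [0,0,0],
    [0,0,0],
    [0,0,0],
    [0,0,0],
    [0,0,0],
    [0,0,0],
  ],
  claw=-0.5,
)

```text
time: 33.6
ee_pos: [0.518, 0.1638, 0.1375]
ee_rot: [[0.0, 0.991, 0.13], [0.0, 0.13, -0.991], [-1.0, 0.0, -0.0]]
force: [0.8, -0.2, 0.8]
width: 0.0639
```

servo_tool(
  travel=[
    [0,0,0],
    [0,0,0],
    [0,0,0],
    [0,0,0],
    [0,0,0],
    [0,0,0],
    [0,0,0],
    [0,0,0],
    [0,0,0],
    [0,0,0],
  ],
  dr=[
    [0,0,0],
    [0,0,0],
    [0,0,0],
    [0,0,0],
    [0,0,0],
    [0,0,0],
    [0,0,0],
    [0,0,0],
    [0,0,0],
    [0,0,0],
  ],
  claw=1,
)

```text
time: 34.85
ee_pos: [0.5163, 0.1637, 0.1376]
ee_rot: [[-0.003, 0.991, 0.131], [0.0, 0.131, -0.991], [-1.0, -0.003, -0.0]]
force: [-4.3, -0.4, 6.7]
width: 0.0096
```

```bash
python3 - <<'E'
import numpy as np
R=np.hypot(.18,.05);a0=np.arctan2(.05,.18)
prev=0
th=np.radians([4,10,16,22,28,34,40,46,52,58,62])
for t0,t in zip(np.r_[0,th[:-1]],th):
    f=lambda t:np.array([-R*np.cos(a0+t),R*np.sin(a0+t)])
    print(round(np.degrees(t)),"dback,dup mm",np.round((f(t)-f(t0))*1e3,1),np.round((f(t)-f(0))*1e3,1))
E
```

```text
4 dback,dup mm [ 3.9 12.4] [ 3.9 12.4]
10 dback,dup mm [ 7.5 18.1] [11.4 30.5]
16 dback,dup mm [ 9.3 17.2] [20.8 47.7]
22 dback,dup mm [11.1 16.1] [31.8 63.8]
28 dback,dup mm [12.7 14.9] [44.5 78.7]
34 dback,dup mm [14.2 13.5] [58.7 92.1]
40 dback,dup mm [15.5 11.9] [ 74.3 104. ]
46 dback,dup mm [16.7 10.2] [ 90.9 114.2]
52 dback,dup mm [17.7  8.4] [108.6 122.6]
58 dback,dup mm [18.4  6.5] [127.  129.1]
62 dback,dup mm [12.6  3.3] [139.6 132.4]
```

Second tug, along the cover's arc.

servo_tool(
  travel=[
    [-0.002,0.001,0],
    [-0.003,0.001,0],
    [-0.004,0.001,0],
    [-0.004,0.001,0],
    [-0.005,0.002,0],
    [-0.006,0.003,0],
    [-0.006,0.003,0],
    [-0.006,0.003,0],
    [-0.006,0.003,0],
    [-0.006,0.003,0],
  ],
  dr=[
    [0,0,0],
    [0,0,0],
    [0,0,0],
    [0,0,0],
    [0,0,0],
    [0,0,0],
    [0,0,0],
    [0,0,0],
    [0,0,0],
    [0,0,0],
  ],
)

```text
time: 36.1
ee_pos: [0.5356, 0.1661, 0.1846]
ee_rot: [[-0.007, 0.991, 0.131], [-0.001, 0.131, -0.991], [-1.0, -0.007, 0.0]]
force: [-10.5, -1.2, 0.5]
width: 0.01
```

```bash
python3 - <<'E'
from plan import *
d=arm.get_image("side");crop(d,200,60,360,180,5,"pics/s12.png")
s=arm.state();print(s["ee_pos"],s["force"],s["moment"],s["width"],s["joint_pos"])
E
```

```text
[0.5362 0.1662 0.1856] [-12.3888  -1.0284   3.5899] [-0.3468  2.7066 -0.039 ] 0.010032707815881614 [-40.541   22.323   25.0514 107.9751 -11.7639  52.5693  -2.3758]
```

View pics/s12.png

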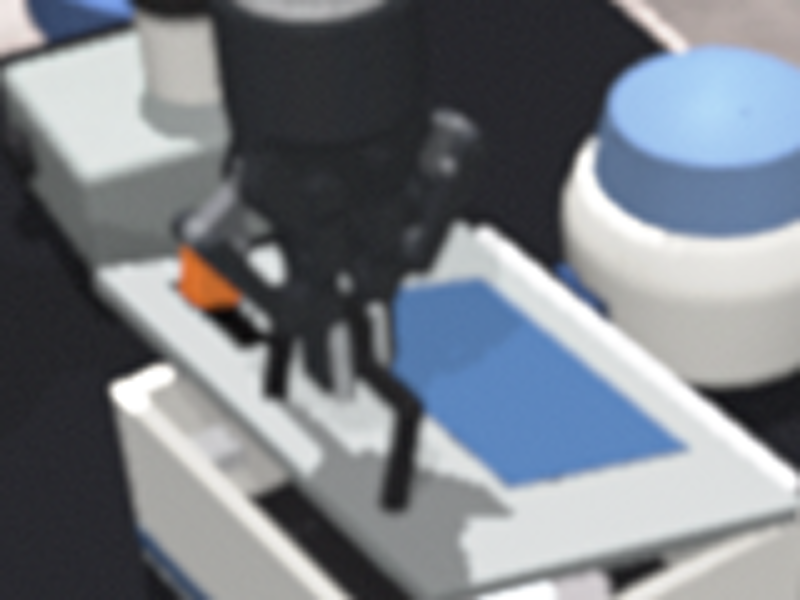

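The cover comes up free. The −12 N in x means I'm running slightly too far back, so I'm easing that while continuing the arc.

servo_tool(
  travel=[
    [-0.005,0.002,0],
    [-0.005,0.003,0],
    [-0.005,0.003,0],
    [-0.005,0.003,0],
    [-0.005,0.004,0],
    [-0.004,0.004,0],
    [-0.004,0.004,0],
    [-0.004,0.004,0],
    [-0.004,0.004,0],
    [-0.004,0.004,0],
  ],
  dr=[
    [0,0,0],
    [0,0,0],
    [0,0,0],
    [0,0,0],
    [0,0,0],
    [0,0,0],
    [0,0,0],
    [0,0,0],
    [0,0,0],
    [0,0,0],
  ],
)

```text
time: 37.4
ee_pos: [0.5723, 0.1708, 0.2307]
ee_rot: [[-0.003, 0.991, 0.13], [-0.0, 0.13, -0.991], [-1.0, -0.003, -0.0]]
force: [-6.6, -1.2, 1.0]
width: 0.0097
```

servo_tool(
  travel=[
    [-0.004,0.004,0],
    [-0.004,0.005,0],
    [-0.004,0.005,0],
    [-0.003,0.005,0],
    [-0.003,0.005,0],
    [-0.003,0.005,0],
    [-0.003,0.005,0],
    [-0.003,0.005,0],
    [-0.002,0.005,0],
    [-0.002,0.005,0],
  ],
  dr=[
    [0,0,0],
    [0,0,0],
    [0,0,0],
    [0,0,0],
    [0,0,0],
    [0,0,0],
    [0,0,0],
    [0,0,0],
    [0,0,0],
    [0,0,0],
  ],
)

```text
time: 38.65
ee_pos: [0.622, 0.1772, 0.2641]
ee_rot: [[0.0, 0.991, 0.13], [0.001, 0.13, -0.991], [-1.0, 0.0, -0.001]]
force: [-10.9, -1.5, 10.5]
width: 0.0096
```

```bash
python3 - <<'E'
from plan import *
d=arm.get_image("side");crop(d,200,0,360,180,4,"pics/s13.png")
s=arm.state();print(s["ee_pos"],s["force"],s["moment"],s["width"],s["joint_pos"])
E
```

```text
[0.6226 0.1772 0.2644] [-8.1975 -2.0408 10.4602] [-0.4884  2.5037 -0.0363] 0.010048428044951025 [-37.7627  25.8484  26.1631  91.7487 -12.2612  65.181   -1.2284]
```

View pics/s13.png

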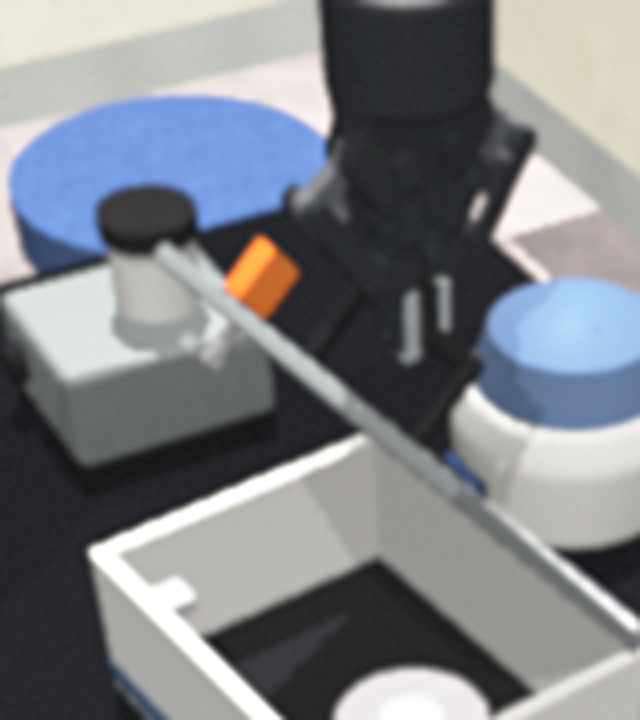

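Now around 52°. A bit more for margin, then hold still.

servo_tool(
  travel=[
    [-0.001,0.003,0],
    [-0.001,0.004,0],
    [-0.001,0.004,0],
    [-0.001,0.003,0],
    [0,0.002,0],
    [0,0,0],
    [0,0,0],
    [0,0,0],
    [0,0,0],
    [0,0,0],
  ],
  dr=[
    [0,0,0],
    [0,0,0],
    [0,0,0],
    [0,0,0],
    [0,0,0],
    [0,0,0],
    [0,0,0],
    [0,0,0],
    [0,0,0],
    [0,0,0],
  ],
)

```text
time: 39.95
ee_pos: [0.6403, 0.1795, 0.2706]
ee_rot: [[0.008, 0.991, 0.13], [0.002, 0.13, -0.991], [-1.0, 0.008, -0.001]]
force: [-5.8, -1.7, 15.4]
width: 0.0094
```

```bash
python3 - <<'E'
from plan import *
d=arm.get_image("side");crop(d,200,0,360,180,4,"pics/s14.png")
cv2.imwrite("pics/s14f.png",d["frame"][:,:,::-1])
for i in range(3):
    s=arm.state();print(s["time"],s["ee_pos"],s["force"],s["width"],np.abs(s["joint_velocities"]).max()); d=arm.get_image("top")
cv2.imwrite("pics/t14f.png",d["frame"][:,:,::-1])
E
```

```text
40.0 [0.6403 0.1795 0.2706] [-6.4951 -1.1865 16.4842] 0.009461854819867908 0.10992355278457178
40.05 [0.6403 0.1795 0.2706] [-6.6574 -1.2471 15.6983] 0.009736831431609642 0.13281177398958688
40.1 [0.6403 0.1795 0.2706] [-6.6054 -1.1188 16.0072] 0.009405451697044804 0.10897936868922277
```

View pics/s14f.png

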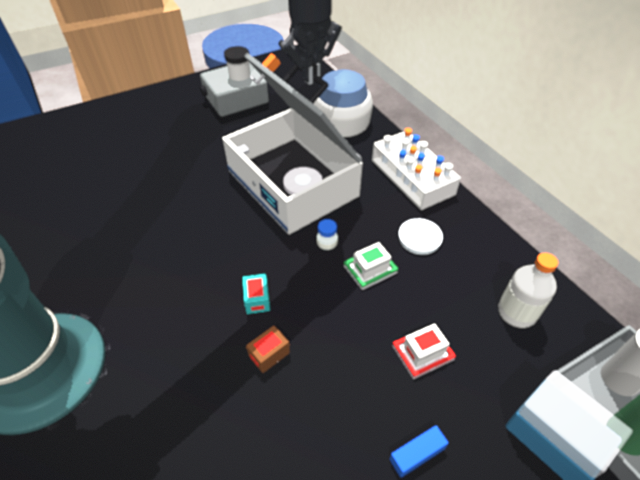

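View pics/t14f.png

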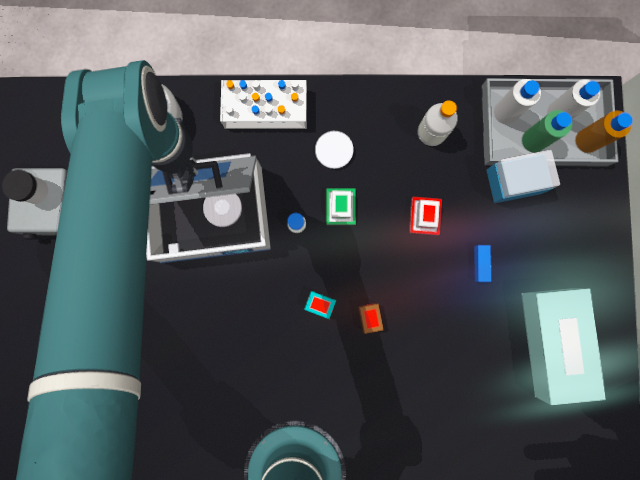

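View pics/s14.png

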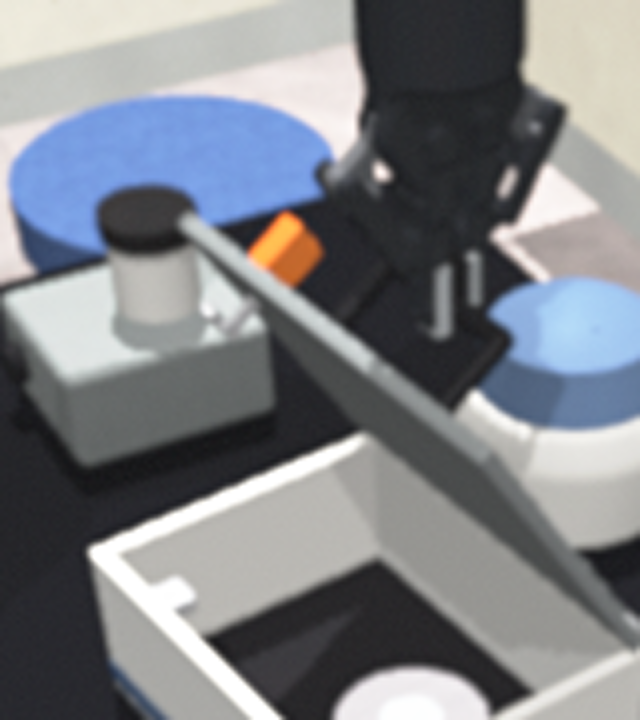

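servo_tool(
  travel=[
    [-0.001,0,0],
    [-0.001,0,0],
    [0,0,0],
    [0,0,0],
    [0,0,0],
    [0,0,0],
    [0,0,0],
    [0,0,0],
    [0,0,0],
    [0,0,0],
  ],
  dr=[
    [0,0,0],
    [0,0,0],
    [0,0,0],
    [0,0,0],
    [0,0,0],
    [0,0,0],
    [0,0,0],
    [0,0,0],
    [0,0,0],
    [0,0,0],
  ],
)

```text
time: 41.4
ee_pos: [0.6398, 0.1795, 0.2705]
ee_rot: [[0.006, 0.991, 0.13], [0.001, 0.13, -0.991], [-1.0, 0.006, -0.001]]
force: [-3.8, -1.1, 8.5]
width: 0.0096
```

```bash
python3 - <<'E'
from plan import *
s=arm.get_image("side");d=arm.get_image("top")
crop(d,310,175,460,250,5,"pics/t15.png");crop(s,200,0,360,180,4,"pics/s15.png")
st=arm.state();print(st["time"],st["ee_pos"],st["force"],st["width"])
a=np.radians(7.35);ex=np.array([np.cos(a),np.sin(a),0]);ey=np.array([-ex[1],ex[0],0]);ez=np.array([0,0,1.])
h=np.array([.516,.165,.155]);H=h+.18*ex-.05*ez+.03*ey
for th in (45,52,58,62):
    t=np.radians(th);f=-np.cos(t)*ex+np.sin(t)*ez;n=np.sin(t)*ex+np.cos(t)*ez
    for y in(.13,-.13): 
        print(th,y,proj(s,H+.195*f+.005*n+y*ey), end=" ")
    print("bar",proj(s,H+.18*f+.05*n+ -.03*ey), H+.18*f+.05*n-.03*ey)
E
```

```text
41.5 [0.6398 0.1794 0.2705] [-3.2345 -0.9565  8.1641] 0.009617582644781632
45 0.13 [[236.0631  69.882 ]] 45 -0.13 [[308.6974 130.249 ]] bar [[295.7519  87.8918]] [0.6034 0.1763 0.2676]
52 0.13 [[242.5779  60.3469]] 52 -0.13 [[316.6188 119.5923]] bar [[304.1896  79.7234]] [0.6237 0.1789 0.2776]
58 0.13 [[248.8852  52.7396]] 58 -0.13 [[324.0834 110.9628]] bar [[311.7922  73.5455]] [0.642  0.1812 0.2841]
62 0.13 [[253.4095  48.0266]] 62 -0.13 [[329.3417 105.5494]] bar [[316.9837  69.9019]] [0.6545 0.1829 0.2874]
```

View pics/t15.png

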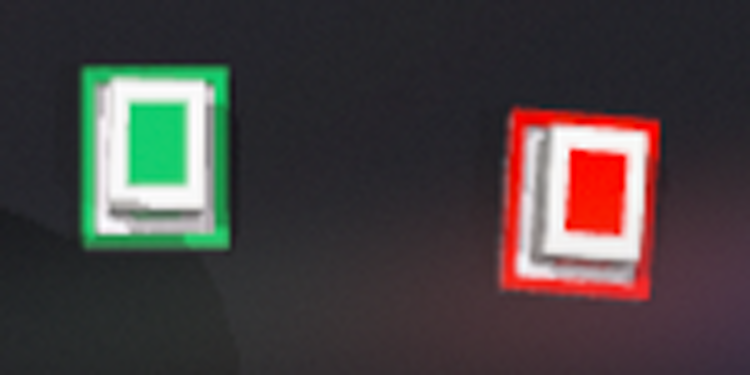

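View pics/s15.png

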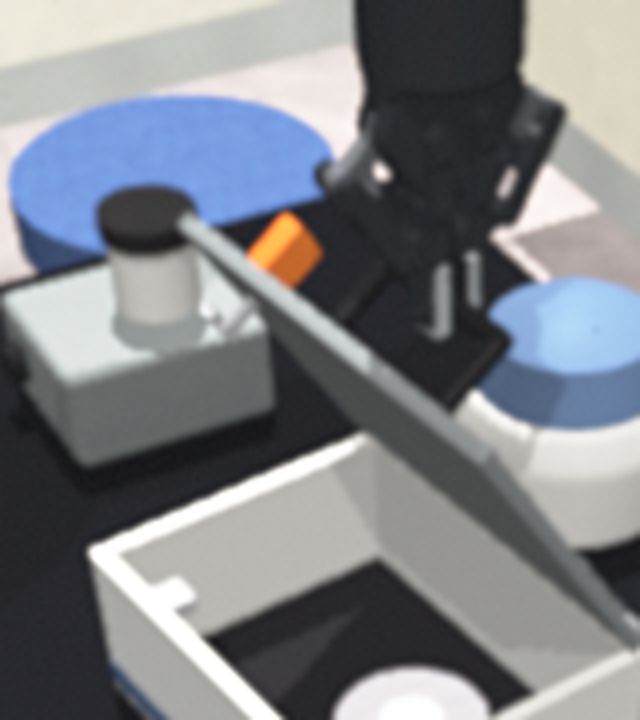

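```bash
python3 - <<'E'
from plan import *
d=arm.get_image("top");s=arm.get_image("side")
C=lambda p:[(p[0]+.5)/5-.5+310,(p[1]+.5)/5-.5+175]
print(atz(d,[C((157,143.5)),C((598,192.5))],.046), "nests .614 -.1043 / .5921 -.304")
print(atz(d,[(296.5,222)],.055),atz(d,[(484,264)],.028),"jar was .573 -.001")
E
```

```text
[[ 0.6147 -0.1036  0.046 ]
 [ 0.5927 -0.3054  0.046 ]] nests .614 -.1043 / .5921 -.304
[[ 0.5698 -0.0022  0.055 ]] [[ 0.4776 -0.4336  0.028 ]] jar was .573 -.001
```

Both cassettes are within 2 mm of their nest centres, the bystanders are where they started, and the cover is held still at about 56–58°. Handing in.

```bash
python3 - <<'E'
from cell import arm
print(arm.close_job()); s=arm.state(); print(s["time"],s["ee_pos"],s["force"],s["width"])
E
```

```text
the job is handed in; nothing more can be done
None
the job is handed in; nothing more can be done
```

The job is done and handed in at about 41.6 s (limit 72 s). `close_job` reported no verdict, so what follows is my own last checks.

- **Cassettes:** The green-tagged one is in the green nest and the red-tagged one in the red nest. In the last top picture each is within 2 mm of its nest centre, and both look flat.
- **First tug:** With the catch untouched, the cover came up about 7 mm at the handle and stopped dead. The pull rose to 27 N, so it was caught.
- **Catch:** I let the cover down and pushed the catch to the +y end of its track, where it met the stop. The second tug then opened the cover freely.
- **Final hold:** The gripper still holds the bar, with the opening reading 9.6 mm on the 12 mm bar, as it did at every grip of it. The cover is at about 56–58°, judged from the picture and the tool position. The pose held steady over the last readings.
- **Residual force:** The gripper still felt about 8 N upward and 3 N in −x. I take this to be a small misfit with the cover's arc; I eased it from 16 N before handing in.
- **Bystanders:** The slide box showed no movement. The jar's two measurements differ by about 3 mm, which I take as pixel-reading error, since nothing came near it.

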